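# Move three vessels on round the balance, stirrer and lab jack

## Robot

A 6-joint arm with a two-finger parallel gripper is mounted at the origin on the work surface. World frame = base frame: x ahead of the robot, y to its left, z up, the work surface at z = 0. Lengths are in mm, angles in rad, forces in N, time in s.
With the tool pointing down it reaches from about 350 to 875 mm from the base axis. Payload 4.2 kg.
Tool frame: the origin (TCP) lies midway between the tips of the shut fingers; the grasp point (between the pads) lies 19 mm behind it; z points along the fingers, y is the direction in which the jaws open and shut (so a half turn about z gives the same grasp; the last joint's range is limited). The gripper opens to 85 mm and grips with 20 to 120 N. Pads are 22 mm wide; open, the fingers measure 114 mm over their backs; the gripper's body (76 mm by 85 mm) begins 54 mm behind the grasp point. The pads swing forward as they close: fully open they stand 13 mm farther back than shut.
Start: joints at [-1.089, 0.385, 0.008, 0, -1.194, -0.259], TCP at [138.119, -609.526, 231.312] pointing down, gripper open.
Joint ranges: [-3.14, 3.14], [-1.21, 2.06], [-1.07, 1.41], [-3.16, 2.05], [-2.99, -0.16], [-3.1, 3.1]. Speed limits (rad/s): [2.79, 2.79, 3.14, 3.14, 3.14, 3.14].

## Interface

Orientations are given as a unit quaternion [x, y, z, w].
In Python, from bench import arm, eyes, nets gives the robot as it stands.
- The arm moves only by the tool jog_arm, never from a script. Its argument "rows" is a list of rows, each a list of 3 entries, a list of its own where there are three numbers: the shift along the tool's x, y, z in cm, then the turn, a rotation vector about the tool's x, y, z in degrees, then the finger opening in cm, from 0 to 8.54. In form: [[[x, y, z], [ax, ay, az], jaw], ...]. A call has 1 to 10 rows; each row shifts and turns the commanded pose from where the row before left it, along the tool's axes as they then stand; what a row does not reach is not made up. A row lasts 1/8 s, in which the tool goes at most 62.5 mm and 10.7 degrees, less where a joint would pass 70% of its speed; a pose out of reach is approached as far as the arm can. A call with a gripper value outside its range is refused whole. The fingers move at their own pace and stop on an object; the grip force is fixed at half the most. Time passes only in rows, so rows that do not move let the fingers close. It gives the time, the measured TCP pose, the force and the opening at its end, in the units of the state.
- arm.read_state(): the state, without advancing time (a new reading comes with each control period).
- eyes.get_image(name): name is "scene" or "top" or "wrist"; returns the picture (400x640x3 uint8, red, green, blue); there is no depth.
- eyes.camera_model(name): a dict with "K" (3x3 intrinsics, pixels), "rvec" (rotation vector, rad) and "tvec" (3), from world to camera coordinates, as OpenCV has them. Camera axes: x right, y down, z forward; pixel columns grow to the right and rows downward; lengths in mm; the calibration is good to about 2 mm. The wrist camera is an equidistant fisheye: a pixel r from the principal point sees the ray r / f radians off the axis. A picture is of the moment at which its call begins: read the wrist's pose just before it. camera_model takes no time and is no camera call; for the wrist camera it gives the pose at the moment of the call.
- arm.job_done(): hands the job in, once; it reports no verdict.
Trained networks look in the newest picture that a camera, given by its name, has taken for a name from the list of things; names that differ only in an ending like _2 or _b are one class to them, and where a whole thing is asked for, a point or a joint stands for the part that bears it (a point fixed in the world has none). Each returns a list of dicts, best first, with "conf" (0 to 1); they miss things now and then, are a little off and sometimes report something else, mostly with a low value. They report only what shows in the picture. A call takes as long as a camera call.
- nets.boxes_of(camera, name): "position" ([column, row] as shares, 0 to 1, of the picture: columns of its width, rows of its height, amid what is visible of it).
The state is a dict: "clock": time; "joints": joint angles; "joint_vel": joint speeds; "joint_efforts": joint torques, N m; "position": TCP position; "ee_rot": TCP orientation; "contact_force": force on the tool from outside, world axes, zero at the start; "wrist_torque": the same for the moment, N m; "gripper_width": finger opening in mm.
Only numpy, scipy, OpenCV 4.12 (cv2) and the standard library are available. Lean on these libraries where they do the work, as an engineer would, in place of code of your own. Each camera call takes 0.05 s, during which the arm holds its last target.

## Task

Each station on the bench has finished with its vessel, so move all three on: the stoppered conical flask from the balance to the magnetic stirrer, the amber bottle from the stirrer to the lab jack where it waits for the photometer, and the emptied beaker from the jack to the balance to be weighed back. Every station is taken, so first park one of the vessels on the free cork mat; at the end each stands upright and released in the middle of its new plate. Keep the vessels upright all the way, and do not push away or knock over the volumetric flask, wash bottle and steel-capped jar standing around.

Things in the scene. Friction and masses are not known exactly. Their poses are not given: they have to be found in the camera images.
- flask: Stoppered conical (Erlenmeyer) flask of clear glass, 100 ml, loose, about 0.1 kg. Origin: centre of its underside, z up. Base 64 mm across, narrowing evenly from 12 mm up to a straight neck 23 mm across from 66 to 96 mm up, rim 26 mm across at 98 to 101 mm, then a white stopper 23 mm across to 119 mm (overall height). Easily held by the neck and rim about 92 mm up. Starts on the balance.
- bottle: Squat round amber glass bottle with a blank paper label and a black screw cap, closed, loose, about 0.16 kg. Origin: centre of its underside, z up. Body 52 mm across and straight up to 62 mm, shoulder to 73 mm, cap 35 mm across up to 93 mm (overall height). Starts on the stirrer.
- beaker: Empty milky-white plastic beaker, open at the top, loose, about 35 g. Origin: centre of its underside, z up. 49 mm across at the foot, 52 mm at the rim, 68 mm high, wall 2.5 mm. Starts on the lab jack.
- balance: Compact laboratory balance, fixed: white case 110 mm wide and 165 mm long with a round steel pan 88 mm across. Origin: on the bench under the centre of the pan; the pan's top is 45 mm above it. The display end points to the balance's own -x, reaching 105 mm from the pan centre.
- stirrer: Magnetic stirrer, fixed: grey case 110 mm wide and 150 mm long with a round white ceramic plate 100 mm across. Origin: on the bench under the centre of the plate; the plate's top is 58 mm above it. The black control strip with its knob is at its own -x end, 90 mm from the plate centre.
- jack: Lab jack (scissor lifting stand), fixed at its height: square bare aluminium top plate 100 mm by 100 mm, scissor links below, black hand knob at its own -x side reaching 82 mm from the centre below the level of the plate. Origin: on the bench under the centre of the plate; the plate's top is 62 mm above it.
- mat: Round cork mat lying on the bench, fixed, 110 mm across and 8 mm thick, free at the start. Origin: on the bench under its centre; its top is 8 mm above it.
- volumetric: Bystander, loose: stoppered volumetric flask of clear glass with a round body 60 mm across and a thin neck, 165 mm high. Origin: centre of its underside.
- washbottle: Bystander, loose: pale grey wash bottle 58 mm across with a grey cap and a bent spout reaching 45 mm from its axis to its own -x, 161 mm high. Origin: centre of its underside.
- jar: Bystander, loose: low white jar with a dark steel cap, 51 mm across, 52 mm high. Origin: centre of its underside.

How it is judged:
By the outcome, as a careful person would: the job done as asked, in the order asked, and still so for the second after the job is handed in, with the robot touching nothing.
It also fails if it takes over 128 s, if anything falls off the work surface, if the arm or the gripper's body presses on something with over 40 N, if the wrist force passes 120 N, or if a joint passes its speed limit or range.

## Working session

There is one attempt and no reset: what is moved stays moved. The work goes in short steps, Python scripts to look and compute and a tool call to move; the robot and the scene stay as the last step left them, time stands still between calls to the robot, and variables do not carry over. Pictures are saved under pics/ and viewed, and the job is handed in when it is done.

Besides the shell and the picture viewer there is one more tool, called after ">>>" by a JSON object that holds its "name" and its "arguments". jog_arm: Moves the arm, as the interface text tells. Its arguments: {"type":"object","properties":{"rows":{"type":"array","items":{"type":"array"}}},"required":["rows"]}

```bash
mkdir -p pics; ls; cat > h.py <<'E'
import numpy as np, cv2
from bench import arm, eyes, nets
from scipy.spatial.transform import Rotation as R
def snap(c,f):
    im=eyes.get_image(c); cv2.imwrite('pics/'+f,im[:,:,::-1].copy()); return im
def ray(c,uv,m=None):
    m=m or eyes.camera_model(c);K=np.array(m['K'],float);Rm=cv2.Rodrigues(np.array(m['rvec'],float))[0];t=np.array(m['tvec'],float).ravel()
    if c=='wrist':
        x=(uv[0]-K[0,2])/K[0,0];y=(uv[1]-K[1,2])/K[1,1];th=np.hypot(x,y);s=np.sin(th)/max(th,1e-9);d=np.array([x*s,y*s,np.cos(th)])
    else: d=np.array([(uv[0]-K[0,2])/K[0,0],(uv[1]-K[1,2])/K[1,1],1.])
    return -Rm.T@t, Rm.T@d
def atz(c,uv,z,m=None):
    o,d=ray(c,uv,m);return o+d*(z-o[2])/d[2]
def proj(c,p,m=None):
    m=m or eyes.camera_model(c);K=np.array(m['K'],float);Rm=cv2.Rodrigues(np.array(m['rvec'],float))[0];t=np.array(m['tvec'],float).ravel()
    q=np.atleast_2d(p)@Rm.T+t
    if c=='wrist':
        r=np.hypot(q[:,0],q[:,1]);th=np.arctan2(r,q[:,2]);k=th/np.maximum(r,1e-9);u=q[:,0]*k;v=q[:,1]*k
    else: u=q[:,0]/q[:,2];v=q[:,1]/q[:,2]
    return np.c_[u*K[0,0]+K[0,2],v*K[1,1]+K[1,2]]
E
python3 - <<'E'
from h import *
np.set_printoptions(precision=1,suppress=True)
s=arm.read_state();print(s)
snap('top','t0.png');snap('scene','s0.png')
for c in('top','scene'):
    print(c,ray(c,(320,200)))
    for n in 'flask bottle beaker balance stirrer jack mat volumetric washbottle jar'.split():
        b=nets.boxes_of(c,n)
        print(c,n,[(round(x['conf'],2),np.round(np.array(x['position'])*[640,400])) for x in b[:3]])
E
```

```text
pics
{'clock': 0.0, 'joints': array([-1.1,  0.4,  0. , -0. , -1.2, -0.3]), 'joint_vel': array([-0.,  0.,  0., -0., -0.,  0.]), 'joint_efforts': array([ -0. , -39.2,  18.8,   4.2,  -0. ,  -0. ]), 'position': array([ 138. , -609. ,  230.2]), 'ee_rot': array([-0.1,  1. ,  0. , -0. ]), 'contact_force': array([-0.6, -0.2,  0.4]), 'wrist_torque': array([ 0., -0.,  0.]), 'gripper_width': 85.251215391422}
top (array([ 362. ,   -1.1, 1349. ]), array([ 0.1, -0. , -1. ]))
top flask [(0.91, array([362., 176.]))]
top bottle [(0.84, array([269., 175.]))]
top beaker [(0.69, array([453., 221.]))]
top balance [(0.85, array([362., 190.])), (0.53, array([271., 190.])), (0.49, array([328., 255.]))]
top stirrer [(0.9, array([271., 190.]))]
top jack [(0.57, array([439., 222.])), (0.25, array([362., 188.]))]
top mat [(0.7, array([199., 232.]))]
top volumetric [(0.88, array([183., 157.])), (0.55, array([326., 257.]))]
top washbottle [(0.98, array([461., 154.]))]
top jar [(0.51, array([327., 254.]))]
scene (array([1303.5,   -6.5,  924.2]), array([-0.7,  0. , -0.7]))
scene flask [(0.69, array([271., 228.]))]
scene bottle [(0.94, array([367., 218.]))]
scene beaker [(0.58, array([195., 188.]))]
scene balance [(0.95, array([280., 240.])), (0.52, array([205., 213.]))]
scene stirrer [(0.68, array([359., 237.]))]
scene jack [(0.64, array([207., 210.])), (0.19, array([312., 179.]))]
scene mat [(0.74, array([420., 197.]))]
scene volumetric [(0.82, array([454., 240.]))]
scene washbottle [(0.84, array([172., 247.])), (0.64, array([359., 235.]))]
scene jar [(0.58, array([310., 179.]))]
```

View pics/t0.png

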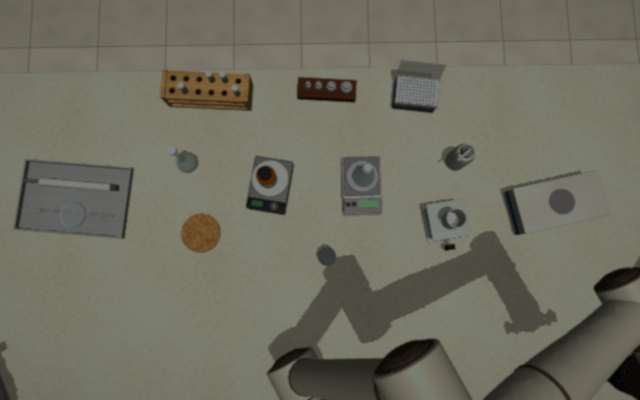

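View pics/s0.png

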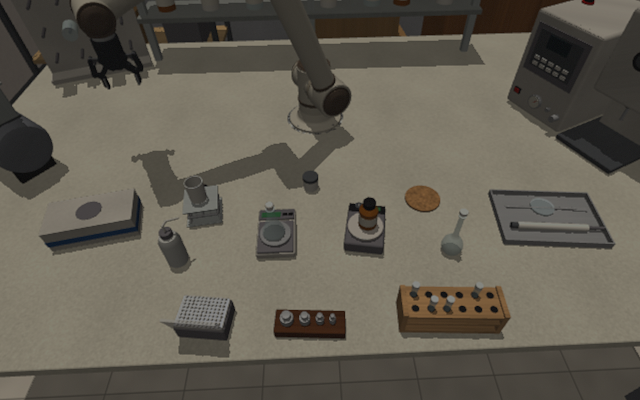

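```bash
python3 - <<'E'
import cv2
a=cv2.imread('pics/t0.png')
cv2.imwrite('pics/t0c.png',cv2.resize(a[120:290,150:500],None,fx=2.28,fy=2.28,interpolation=cv2.INTER_CUBIC))
b=cv2.imread('pics/s0.png')
cv2.imwrite('pics/s0c.png',cv2.resize(b[140:300,140:500],None,fx=2.2,fy=2.2,interpolation=cv2.INTER_CUBIC))
E
```

```text
(no output)
```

View pics/t0c.png

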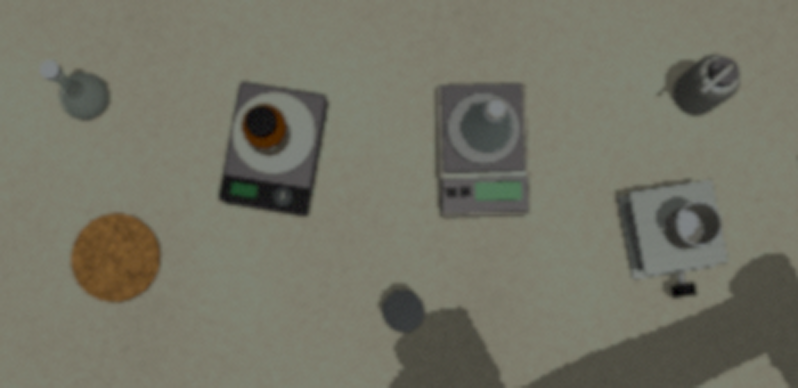

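View pics/s0c.png

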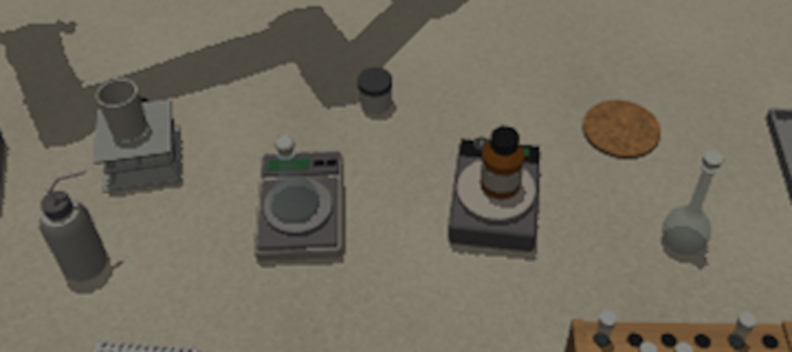

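```bash
python3 - <<'E'
from h import *
np.set_printoptions(precision=1,suppress=True)
T=dict(mat=((116,257),8),stirrer=((275,132),58),strip=((265,194),58),balance=((484,128),45),bdisp=((484,196),45),jack1=((628,190),62),jack2=((712,181),62),jack3=((727,262),62),jack4=((638,277),62),
 flaskstop=((496,108),164),bottlecap=((262,121),151),beakrim=((694,224),130),washcap=((720,74),150),washfoot=((697,98),10),volstop=((50,69),165),volbody=((85,96),30),jar=((402,309),52))
S=dict(mat=((622,128),8),stirrer=((497,188),58),balance=((298,205),45),flaskstop=((285,142),164),bottlecap=((505,137),151),beakrim=((119,93),130),jar=((375,79),52),volstop=((712,159),165),jack1=((104,103),62),jack2=((171,100),62),jack3=((173,152),62),jack4=((95,162),62))
for k,(p,z) in T.items(): print('top',k,atz('top',(p[0]/2.28+150-.3,p[1]/2.28+120-.3),z))
for k,(p,z) in S.items(): print('scn',k,atz('scene',(p[0]/2.2+140-.3,p[1]/2.2+140-.3),z))
m=eyes.camera_model('wrist');print(m); s=arm.read_state();print(R.from_quat(s['ee_rot']).as_matrix())
E
```

```text
top mat [455.7 326.9   8. ]
top stirrer [598.6 126.5  58. ]
top strip [523.9 138.8  58. ]
top balance [ 601.5 -125.6   45. ]
top bdisp [ 518.4 -123.1   45. ]
top jack1 [ 520.5 -293.1   62. ]
top jack2 [ 529.5 -393.9   62. ]
top jack3 [ 432.8 -406.1   62. ]
top jack4 [ 417.1 -300.1   62. ]
top flaskstop [ 601.9 -128.1  164. ]
top bottlecap [594.3 131.8 151. ]
top beakrim [ 472.3 -350.1  130. ]
top washcap [ 639.3 -383.   150. ]
top washfoot [ 641.4 -396.9   10. ]
top volstop [654.1 364.4 165. ]
top volbody [652.8 362.4  30. ]
top jar [385.  -21.6  52. ]
scn mat [460.6 325.2   8. ]
scn stirrer [601.9 127.   58. ]
scn balance [ 606.2 -126.8   45. ]
scn flaskstop [ 605.8 -129.9  164. ]
scn bottlecap [599.5 131.  151. ]
scn beakrim [ 477.3 -355.3  130. ]
scn jar [386.7 -24.9  52. ]
scn volstop [658.5 360.8 165. ]
scn jack1 [ 425.5 -402.5   62. ]
scn jack2 [ 424.4 -309.9   62. ]
scn jack3 [ 522.4 -293.4   62. ]
scn jack4 [ 534.8 -393.1   62. ]
{'K': array([[309.7,   0. , 328.1],
       [  0. , 309.7, 196.3],
       [  0. ,   0. ,   1. ]]), 'rvec': array([-1.8, -2.3, -0.3]), 'tvec': array([625.6, -34.4, 376.3])}
[[-1.  -0.2 -0. ]
 [-0.2  1.   0. ]
 [ 0.   0.  -1. ]]
```

```bash
cat >> h.py <<'E'
def go(p,Rt=np.array([[-1,0,0],[0,1,0],[0,0,-1.]])):
    s=arm.read_state();Rm=R.from_quat(s['ee_rot']).as_matrix()
    rv=R.from_matrix(Rm.T@Rt).as_rotvec(degrees=True)
    print('clk %.2f pos %s w %.1f'%(s['clock'],np.round(s['position'],1),s['gripper_width']))
    print('shift now-axes cm',np.round(Rm.T@(np.array(p)-s['position'])/10,2),'target axes cm',np.round(Rt.T@(np.array(p)-s['position'])/10,2),'turn deg',np.round(rv,2))
E
python3 - <<'E'
from h import *
go([597,131,240])
E
```

```text
clk 1.10 pos [ 138.1 -609.5  231.3] w 85.8
shift now-axes cm [-61.11  62.08  -0.87] target axes cm [-45.89  74.05  -0.87] turn deg [ 0.   -0.   12.77]
```

>>> {"name": "jog_arm", "arguments": {"rows": [[[0,0,-1],[0,0,6.385],8.5],[[0,0,0],[0,0,6.385],8.5],[[-2.5,4.0,0],[0,0,0],8.5],[[-2.5,4.0,0],[0,0,0],8.5],[[-2.5,4.0,0],[0,0,0],8.5],[[-2.5,4.0,0],[0,0,0],8.5],[[-2.5,4.0,0],[0,0,0],8.5],[[-2.5,4.0,0],[0,0,0],8.5],[[-2.5,4.0,0],[0,0,0],8.5],[[-2.5,4.0,0],[0,0,0],8.5]]}}

```text
clock: 2.35
position: [338.8, -288.2, 241.6]
ee_rot: [0.0, 1.0, -0.0, 0.0]
contact_force: [0.9, 0.2, 0.5]
gripper_width: 85.0
```

>>> {"name": "jog_arm", "arguments": {"rows": [[[-2.5,4.0,0],[0,0,0],8.5],[[-2.5,4.0,0],[0,0,0],8.5],[[-2.5,4.0,0],[0,0,0],8.5],[[-2.5,4.0,0],[0,0,0],8.5],[[-2.5,4.0,0],[0,0,0],8.5],[[-2.5,4.0,0],[0,0,0],8.5],[[-2.0,4.0,0],[0,0,0],8.5],[[-1.5,3.5,0],[0,0,0],8.5],[[0,0,0],[0,0,0],8.5],[[0,0,0],[0,0,0],8.5]]}}

```text
clock: 3.6
position: [522.8, 25.2, 241.2]
ee_rot: [-0.0, 1.0, -0.0, -0.0]
contact_force: [-0.8, -0.3, 0.3]
gripper_width: 85.1
```

```bash
python3 - <<'E'
from h import *
go([597,131,240])
m=eyes.camera_model('wrist');np.save('m1.npy',m,allow_pickle=True)
snap('wrist','w1.png')
print(ray('wrist',(320,200),m))
for n,p in dict(bot=[597,131,151],plate=[600,127,58]).items(): print(n,proj('wrist',p,m))
print(nets.boxes_of('wrist','bottle'))
E
```

```text
clk 3.60 pos [522.8  25.2 241.2] w 85.1
shift now-axes cm [-7.42 10.57  0.11] target axes cm [-7.42 10.58  0.12] turn deg [-0.01 -0.03  0.01]
(array([458.16305113,  25.25172037, 382.9343122 ]), array([ 0.26983856, -0.02786751, -0.96250224]))
bot [[445.5959404  278.28272358]]
plate [[415.52501299 241.55163975]]
[{'position': [0.6516, 0.594], 'conf': 0.59}]
```

View pics/w1.png

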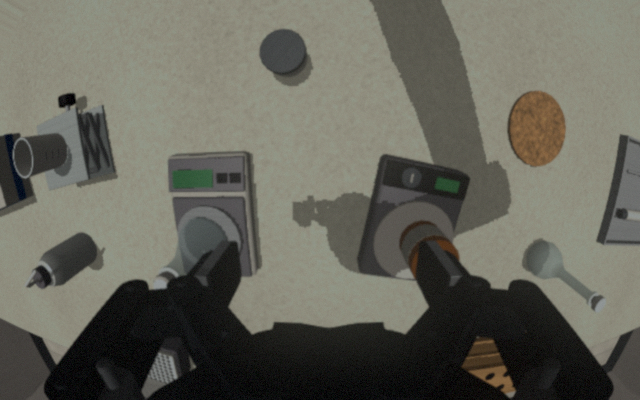

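```bash
cat > ov.py <<'E'
from h import *
def circ(x,y,z,r): 
    a=np.linspace(0,2*np.pi,60);return np.c_[x+r*np.cos(a),y+r*np.sin(a),0*a+z]
def overlay(c,src,out,items,m=None,crop=None,f=1):
    im=cv2.imread('pics/'+src)
    x0,y0,x1,y1=crop or (0,0,640,400)
    im=cv2.resize(im[y0:y1,x0:x1],None,fx=f,fy=f,interpolation=cv2.INTER_CUBIC)
    for (x,y,z,r) in items:
        p=(proj(c,circ(x,y,z,r),m)-[x0,y0]+.5)*f-.5
        cv2.polylines(im,[np.round(p*8).astype(int)],False,(0,0,255),1,cv2.LINE_AA,3)
    cv2.imwrite('pics/'+out,im)
E
python3 - <<'E'
from ov import *
m=np.load('m1.npy',allow_pickle=True).item()
I=[(458,326,8,55),(600,127,58,50),(604,-126,45,44),(604,-129,164,11.5),(597,131,151,17.5),(597,131,58,26),(604,-129,45,32),(475,-352,130,26),(475,-350,62,50),(475,-352,62,24.5),(386,-23,52,25.5)]
overlay('wrist','w1.png','w1o.png',I,m,(0,80,640,300),1.25)
overlay('top','t0.png','t0o.png',I,None,(170,140,490,270),2.5)
overlay('scene','s0.png','s0o.png',I,None,(160,160,480,280),2.5)
E
```

```text
(no output)
```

View pics/w1o.png

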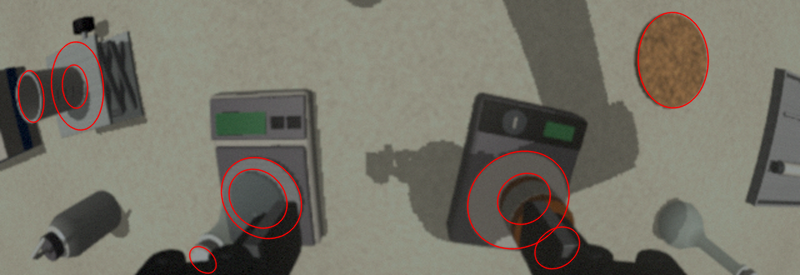

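View pics/t0o.png

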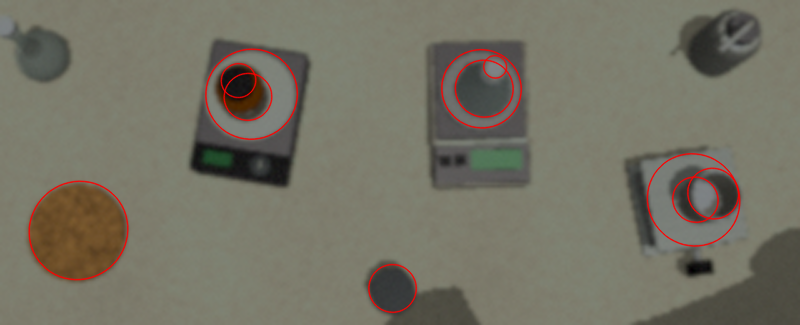

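View pics/s0o.png

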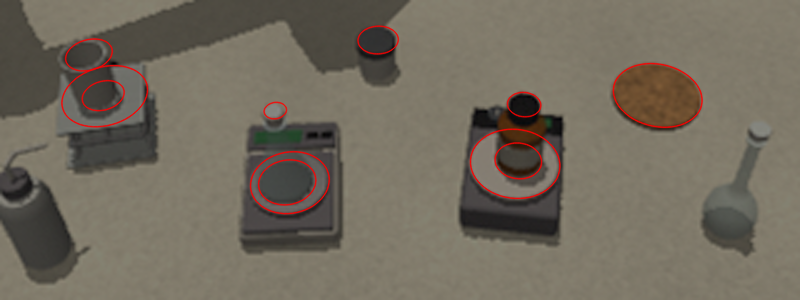

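>>> {"name": "jog_arm", "arguments": {"rows": [[[-1.9,2.7,0],[0,0,0],8.5],[[-1.9,2.7,0],[0,0,0],8.5],[[-1.9,2.7,0],[0,0,0],8.5],[[-1.7,2.5,0],[0,0,0],8.5],[[0,0,3],[0,0,0],8.5],[[0,0,3],[0,0,0],8.5],[[0,0,0],[0,0,0],8.5]]}}

```text
clock: 4.58
position: [595.6, 129.9, 179.0]
ee_rot: [0.001, 1.0, -0.001, -0.003]
contact_force: [0.4, 0.2, 0.9]
gripper_width: 85.2
```

```bash
python3 - <<'E'
from h import *
go([597,131,84])
m=eyes.camera_model('wrist');np.save('m2.npy',m,allow_pickle=True)
snap('wrist','w2.png')
import ov
ov.overlay('wrist','w2.png','w2o.png',[(458,326,8,55),(600,127,58,50),(597,131,58,26),(597,131,151,17.5)],m,None,1.25)
E
```

```text
clk 4.58 pos [595.6 129.9 179. ] w 85.2
shift now-axes cm [-0.19  0.13  9.5 ] target axes cm [-0.14  0.11  9.5 ] turn deg [-0.13 -0.31 -0.09]
```

View pics/w2o.png

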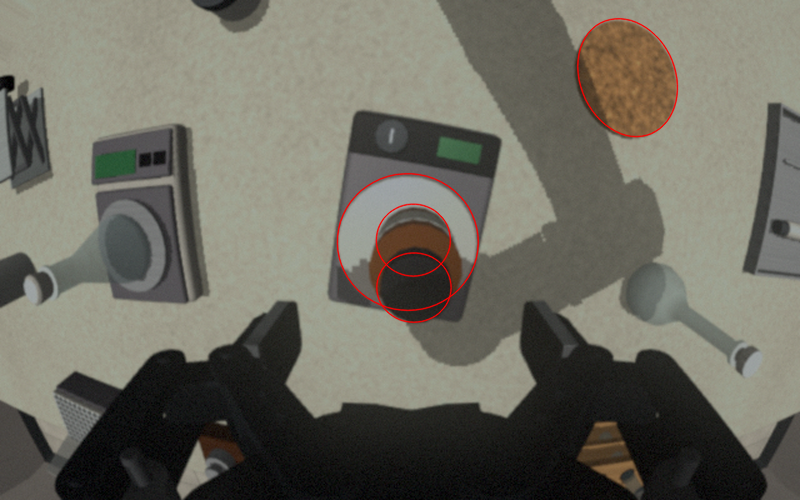

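>>> {"name": "jog_arm", "arguments": {"rows": [[[0,0.1,2.5],[0,0,0],8.5],[[-0.1,0,2.5],[0,0,0],8.5],[[0,0,2.5],[0,0,0],8.5],[[0,0,2],[0,0,0],8.5],[[0,0,0],[0,0,0],8.5],[[0,0,0],[0,0,0],5.5],[[0,0,0],[0,0,0],4.8],[[0,0,0],[0,0,0],4.5],[[0,0,0],[0,0,0],4.5],[[0,0,0],[0,0,0],4.5]]}}

```text
clock: 5.88
position: [599.5, 132.8, 88.5]
ee_rot: [-0.0, 1.0, 0.001, 0.002]
contact_force: [-1.1, -0.8, 6.6]
gripper_width: 50.5
```

>>> {"name": "jog_arm", "arguments": {"rows": [[[0,0,0],[0,0,0],4.0],[[0,0,0],[0,0,0],4.0]]}}

```text
clock: 6.12
position: [599.6, 132.8, 88.5]
ee_rot: [-0.0, 1.0, 0.001, 0.002]
contact_force: [-0.4, -0.6, 6.0]
gripper_width: 50.7
```

>>> {"name": "jog_arm", "arguments": {"rows": [[[0,0,-0.5],[0,0,0],4.0],[[0,0,-1],[0,0,0],4.0],[[0,0,-2],[0,0,0],4.0],[[0,0,-3],[0,0,0],4.0],[[0,0,-2],[0,0,0],4.0],[[0,0,-1],[0,0,0],4.0],[[0,0,0],[0,0,0],4.0]]}}

```text
clock: 7.0
position: [598.2, 132.5, 181.7]
ee_rot: [0.0, 1.0, 0.0, 0.0]
contact_force: [-0.7, 0.8, -1.5]
gripper_width: 50.6
```

```bash
python3 - <<'E'
from h import *
go([458,326,160]);print(arm.read_state()['contact_force'])
snap('wrist','w3.png');snap('scene','s3.png')
b=cv2.imread('pics/s3.png');cv2.imwrite('pics/s3c.png',cv2.resize(b[120:280,280:480],None,fx=3.5,fy=3.5))
E
```

```text
clk 7.00 pos [598.2 132.5 181.7] w 50.6
shift now-axes cm [14.02 19.34  2.17] target axes cm [14.02 19.35  2.17] turn deg [ 0.03  0.03 -0.01]
[-0.65841684  0.81078634 -1.54164926]
```

View pics/s3c.png

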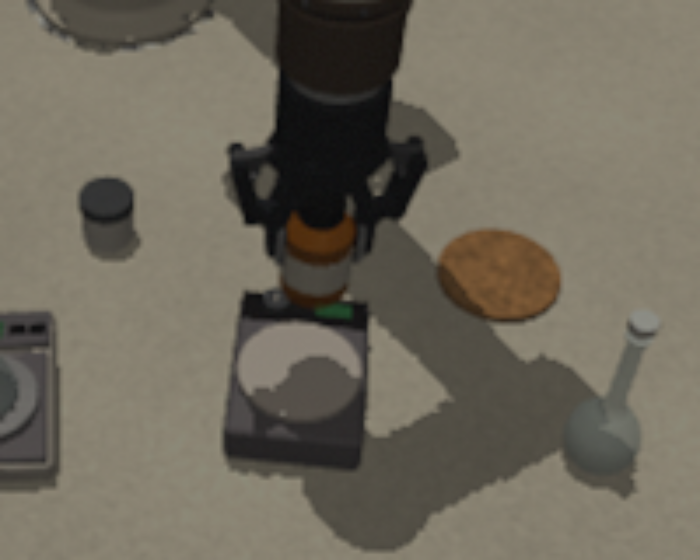

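View pics/w3.png

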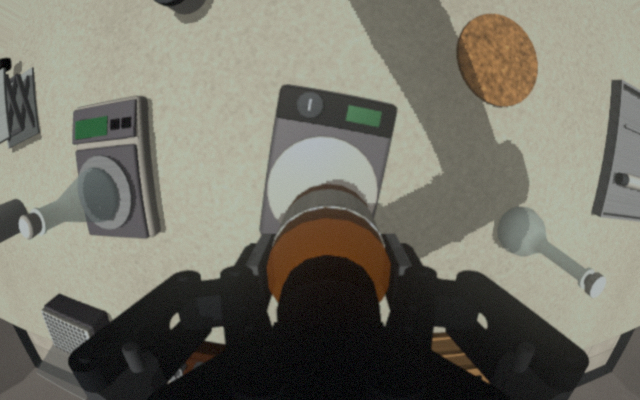

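>>> {"name": "jog_arm", "arguments": {"rows": [[[1,1.35,0],[0,0,0],4.0],[[2,3,0],[0,0,0],4.0],[[2.5,3.5,0],[0,0,0],4.0],[[2.5,3.5,0],[0,0,0],4.0],[[2.5,3.5,1],[0,0,0],4.0],[[2,2.5,1],[0,0,0],4.0],[[1,1.5,0],[0,0,0],4.0],[[0.5,0.5,0],[0,0,0],4.0],[[0,0,0],[0,0,0],4.0],[[0,0,0],[0,0,0],4.0]]}}

```text
clock: 8.35
position: [458.8, 325.4, 161.6]
ee_rot: [0.001, 1.0, 0.0, 0.0]
contact_force: [0.1, 0.0, -1.3]
gripper_width: 50.5
```

```bash
python3 - <<'E'
from h import *
go([459,326,41])
E
```

```text
clk 8.35 pos [458.8 325.4 161.6] w 50.5
shift now-axes cm [-0.02  0.06 12.06] target axes cm [-0.02  0.06 12.06] turn deg [ 0.01  0.02 -0.07]
```

>>> {"name": "jog_arm", "arguments": {"rows": [[[0,0,1.5],[0,0,0],4.0],[[0,0,3],[0,0,0],4.0],[[0,0,3],[0,0,0],4.0],[[0,0,2],[0,0,0],4.0],[[0,0,1.5],[0,0,0],4.0],[[0,0,0.7],[0,0,0],4.0],[[0,0,0.2],[0,0,0],4.0],[[0,0,0.1],[0,0,0],4.0],[[0,0,0],[0,0,0],4.0]]}}

```text
clock: 9.48
position: [458.5, 326.3, 42.0]
ee_rot: [-0.0, 1.0, 0.001, 0.0]
contact_force: [0.3, -0.6, -2.7]
gripper_width: 50.6
```

>>> {"name": "jog_arm", "arguments": {"rows": [[[0,0,0.15],[0,0,0],4.0],[[0,0,0.1],[0,0,0],4.0],[[0,0,0],[0,0,0],4.0]]}}

```text
clock: 9.85
position: [458.2, 325.9, 38.8]
ee_rot: [0.0, 1.0, -0.0, -0.0]
contact_force: [-0.2, 0.8, -2.0]
gripper_width: 50.3
```

>>> {"name": "jog_arm", "arguments": {"rows": [[[0,0,0.1],[0,0,0],4.0],[[0,0,0],[0,0,0],4.0]]}}

```text
clock: 10.1
position: [458.2, 326.0, 38.5]
ee_rot: [-0.0, 1.0, 0.0, 0.0]
contact_force: [-1.8, -0.9, 3.6]
gripper_width: 50.7
```

>>> {"name": "jog_arm", "arguments": {"rows": [[[0,0,0],[0,0,0],5.4],[[0,0,0],[0,0,0],6.0],[[0,0,0],[0,0,0],7.5],[[0,0,0],[0,0,0],8.5],[[0,0,0],[0,0,0],8.5],[[0,0,-3],[0,0,0],8.5],[[0,0,-4],[0,0,0],8.5],[[0,0,-5],[0,0,0],8.5],[[0,0,-5],[0,0,0],8.5],[[0,0,-3],[0,0,0],8.5]]}}

```text
clock: 11.35
position: [458.7, 326.4, 241.0]
ee_rot: [-0.0, 1.0, 0.002, 0.001]
contact_force: [0.2, 0.4, -0.3]
gripper_width: 85.1
```

```bash
python3 - <<'E'
from ov import *
go([604,-129,240])
m=eyes.camera_model('wrist')
snap('wrist','w4.png');snap('scene','s4.png')
overlay('wrist','w4.png','w4o.png',[(458,326,8,55),(458,326,8,26),(458,326,101,17.5)],m,None,1.2)
b=cv2.imread('pics/s4.png');cv2.imwrite('pics/s4c.png',cv2.resize(b[120:280,280:480],None,fx=3,fy=3))
E
```

```text
clk 11.35 pos [458.7 326.4 241. ] w 85.1
shift now-axes cm [-14.52 -45.54  -0.  ] target axes cm [-14.53 -45.54   0.1 ] turn deg [0.18 0.17 0.01]
```

View pics/w4o.png

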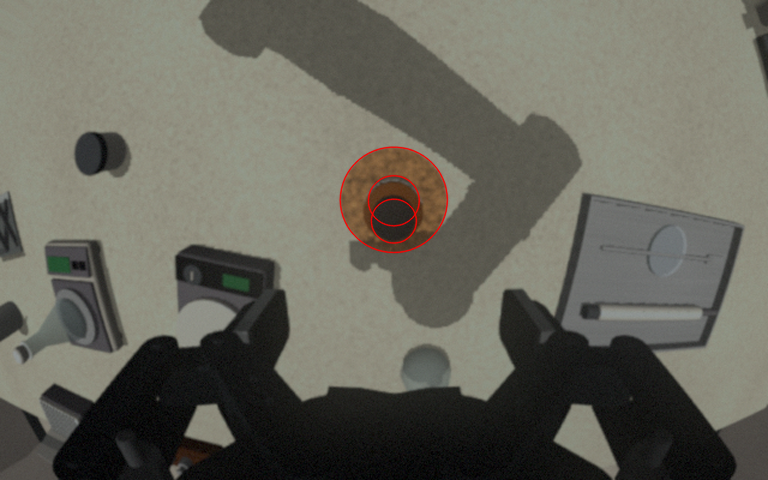

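>>> {"name": "jog_arm", "arguments": {"rows": [[[-0.8,-2.5,0],[0,0,0],8.5],[[-1.6,-5,0],[0,0,0],8.5],[[-1.6,-5,0],[0,0,0],8.5],[[-1.6,-5,0],[0,0,0],8.5],[[-1.6,-5,0],[0,0,0],8.5],[[-1.6,-5,0],[0,0,0],8.5],[[-1.6,-5,0],[0,0,0],8.5],[[-1.6,-5,0],[0,0,0],8.5],[[-1.6,-5,0],[0,0,0],8.5],[[-0.9,-3,0],[0,0,0],8.5]]}}

```text
clock: 12.7
position: [603.0, -131.3, 236.3]
ee_rot: [0.001, 1.0, 0.0, -0.001]
contact_force: [0.8, 1.0, -0.3]
gripper_width: 85.2
```

>>> {"name": "jog_arm", "arguments": {"rows": [[[0,0,2],[0,0,0],8.5],[[0,0,2],[0,0,0],8.5],[[0,0,0],[0,0,0],8.5]]}}

```text
clock: 13.08
position: [601.6, -129.1, 195.0]
ee_rot: [0.0, 1.0, 0.0, -0.003]
contact_force: [-0.1, 0.6, 0.1]
gripper_width: 85.2
```

```bash
python3 - <<'E'
from ov import *
go([604,-129,119])
m=eyes.camera_model('wrist')
snap('wrist','w5.png')
overlay('wrist','w5.png','w5o.png',[(600,127,58,50),(604,-126,45,44),(604,-129,45,32),(604,-129,164,11.5)],m,None,1.25)
E
```

```text
clk 13.07 pos [ 601.6 -129.1  195. ] w 85.2
shift now-axes cm [-0.28  0.01  7.6 ] target axes cm [-0.24  0.01  7.6 ] turn deg [ 0.02 -0.33 -0.04]
```

View pics/w5o.png

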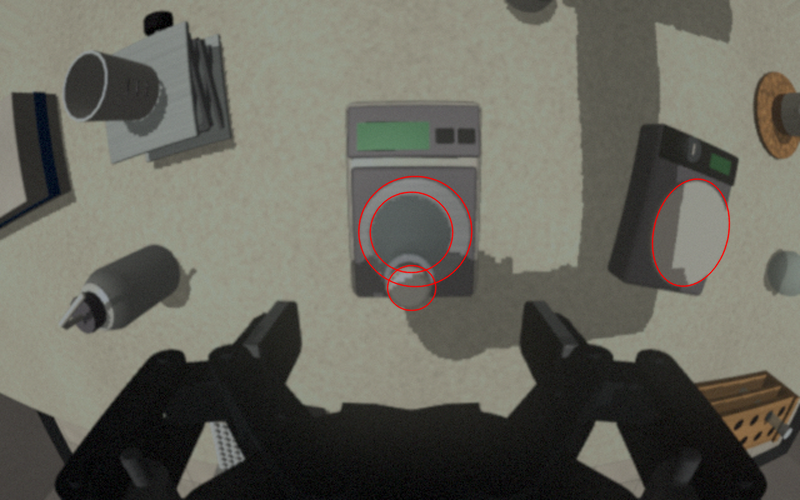

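>>> {"name": "jog_arm", "arguments": {"rows": [[[-0.1,0,2],[0,0,0],8.5],[[-0.1,0,2.5],[0,0,0],8.5],[[0,0,2],[0,0,0],8.5],[[0,0,0.9],[0,0,0],8.5],[[0,0,0],[0,0,0],7],[[0,0,0],[0,0,0],5],[[0,0,0],[0,0,0],3.5],[[0,0,0],[0,0,0],2.8],[[0,0,0],[0,0,0],2.2],[[0,0,0],[0,0,0],1.8]]}}

```text
clock: 14.38
position: [605.6, -129.3, 124.6]
ee_rot: [-0.0, 1.0, -0.0, 0.001]
contact_force: [-0.5, -0.7, 3.9]
gripper_width: 22.2
```

>>> {"name": "jog_arm", "arguments": {"rows": [[[0,0,0],[0,0,0],1.2],[[0,0,0],[0,0,0],1.2],[[0,0,0],[0,0,0],1.2]]}}

```text
clock: 14.75
position: [605.6, -129.3, 124.5]
ee_rot: [-0.0, 1.0, -0.0, 0.001]
contact_force: [-0.8, -1.2, 5.8]
gripper_width: 22.2
```

```bash
python3 - <<'E'
from ov import *
go([604,-129,119])
snap('wrist','w6.png')
snap('scene','s6.png')
b=cv2.imread('pics/s6.png');cv2.imwrite('pics/s6c.png',cv2.resize(b[120:280,180:380],None,fx=3.5,fy=3.5))
E
```

```text
clk 14.75 pos [ 605.6 -129.3  124.5] w 22.2
shift now-axes cm [0.16 0.03 0.55] target axes cm [0.16 0.03 0.55] turn deg [-0.03  0.07  0.01]
```

View pics/w6.png

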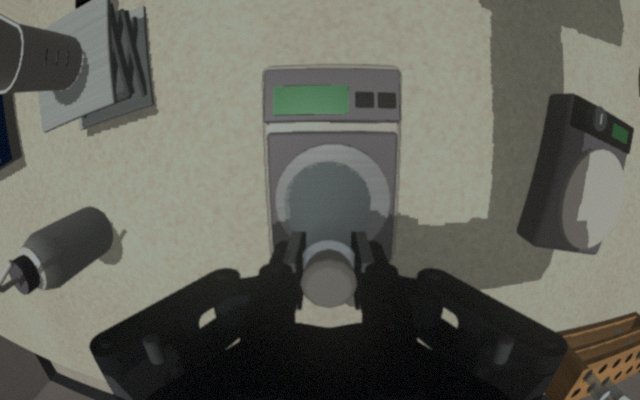

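View pics/s6c.png

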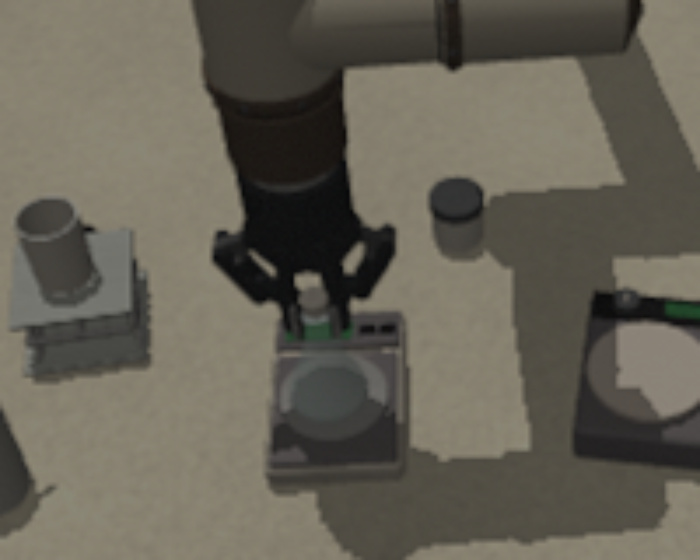

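>>> {"name": "jog_arm", "arguments": {"rows": [[[0,0,0],[0,0,0],3.5],[[0,0,0],[0,0,0],4.2],[[0.1,0,0.3],[0,0,0],4.2],[[0,0,0.3],[0,0,0],4.2],[[0,0,0],[0,0,0],4.2]]}}

```text
clock: 15.48
position: [603.8, -129.0, 117.2]
ee_rot: [0.0, 1.0, 0.0, -0.001]
contact_force: [-1.0, 0.4, 0.4]
gripper_width: 42.1
```

>>> {"name": "jog_arm", "arguments": {"rows": [[[0,0,0],[0,0,0],3.2],[[0,0,0],[0,0,0],2.6],[[0,0,0],[0,0,0],2.0],[[0,0,0],[0,0,0],1.2],[[0,0,0],[0,0,0],1.2]]}}

```text
clock: 16.1
position: [604.4, -129.2, 118.2]
ee_rot: [-0.0, 1.0, -0.0, 0.0]
contact_force: [0.6, -0.9, 1.7]
gripper_width: 22.2
```

>>> {"name": "jog_arm", "arguments": {"rows": [[[0,0,-0.5],[0,0,0],1.2],[[0,0,-1],[0,0,0],1.2],[[0,0,-2],[0,0,0],1.2],[[0,0,-2.5],[0,0,0],1.2],[[0,0,-2],[0,0,0],1.2],[[0,0,-1],[0,0,0],1.2],[[0,0,0],[0,0,0],1.2]]}}

```text
clock: 16.98
position: [604.3, -128.9, 208.4]
ee_rot: [0.0, 1.0, 0.0, 0.001]
contact_force: [-0.2, -0.6, -2.0]
gripper_width: 22.1
```

```bash
python3 - <<'E'
from ov import *
go([600,127,205])
snap('wrist','w7.png')
snap('scene','s7.png')
b=cv2.imread('pics/s7.png');cv2.imwrite('pics/s7c.png',cv2.resize(b[120:280,180:380],None,fx=3.5,fy=3.5))
E
```

```text
clk 16.98 pos [ 604.3 -128.9  208.4] w 22.1
shift now-axes cm [ 0.44 25.59  0.35] target axes cm [ 0.43 25.59  0.34] turn deg [ 0.01  0.08 -0.01]
```

View pics/w7.png

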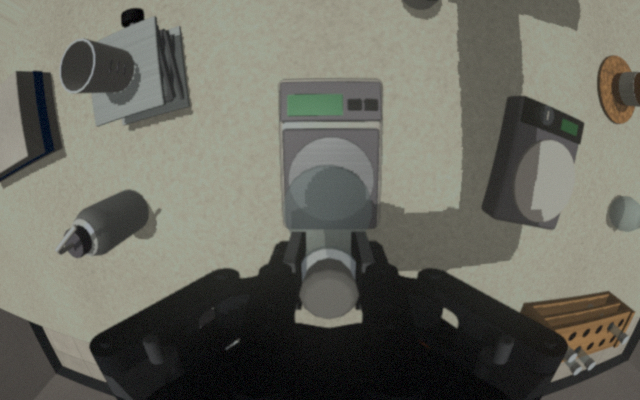

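View pics/s7c.png

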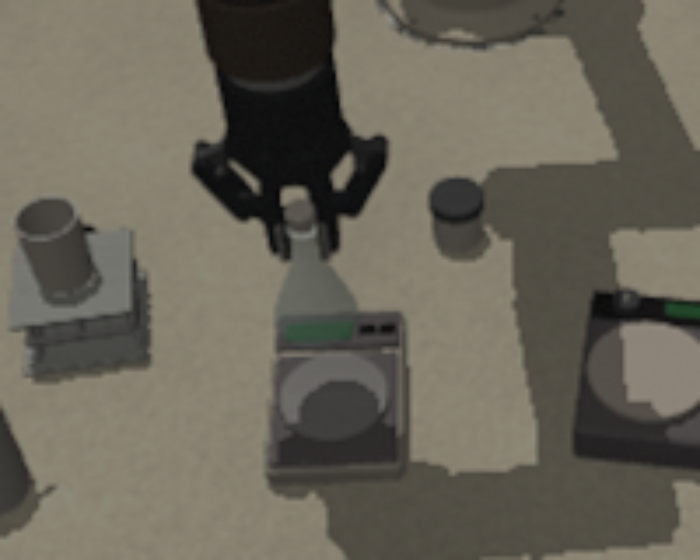

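>>> {"name": "jog_arm", "arguments": {"rows": [[[0,1.5,0],[0,0,0],1.2],[[0.1,3,0],[0,0,0],1.2],[[0.1,4,0],[0,0,0],1.2],[[0.1,4.5,0],[0,0,0],1.2],[[0.1,4.5,0],[0,0,0],1.2],[[0,4,0],[0,0,0],1.2],[[0,2.5,0],[0,0,0],1.2],[[0,1.2,0],[0,0,0],1.2],[[0,0.4,0],[0,0,0],1.2],[[0,0,0],[0,0,0],1.2]]}}

```text
clock: 18.32
position: [600.1, 126.5, 207.6]
ee_rot: [0.0, 1.0, -0.0, -0.0]
contact_force: [0.2, -0.7, -1.1]
gripper_width: 22.3
```

>>> {"name": "jog_arm", "arguments": {"rows": [[[0,0,1],[0,0,0],1.2],[[0,0,2],[0,0,0],1.2],[[0,0,2],[0,0,0],1.2],[[0,0,1],[0,0,0],1.2],[[0,0,0.5],[0,0,0],1.2],[[0,0,0],[0,0,0],1.2]]}}

```text
clock: 19.08
position: [600.3, 126.8, 142.9]
ee_rot: [0.0, 1.0, -0.0, 0.0]
contact_force: [-1.0, 0.6, -1.5]
gripper_width: 22.7
```

```bash
python3 - <<'E'
from ov import *
go([600,127,131.2])
m=eyes.camera_model('wrist');snap('wrist','w8.png');snap('top','t8.png');snap('scene','s8.png')
z=arm.read_state()['position'][2]-73.2
overlay('wrist','w8.png','w8o.png',[(600,127,58,50),(600,127,z,32)],m,None,1.25)
overlay('scene','s8.png','s8o.png',[(600,127,58,50),(600,127,z,32)],None,(280,140,440,280),4)
E
```

```text
clk 19.07 pos [600.3 126.8 142.9] w 22.7
shift now-axes cm [0.03 0.02 1.17] target axes cm [0.03 0.02 1.17] turn deg [-0.    0.01 -0.02]
```

View pics/w8o.png

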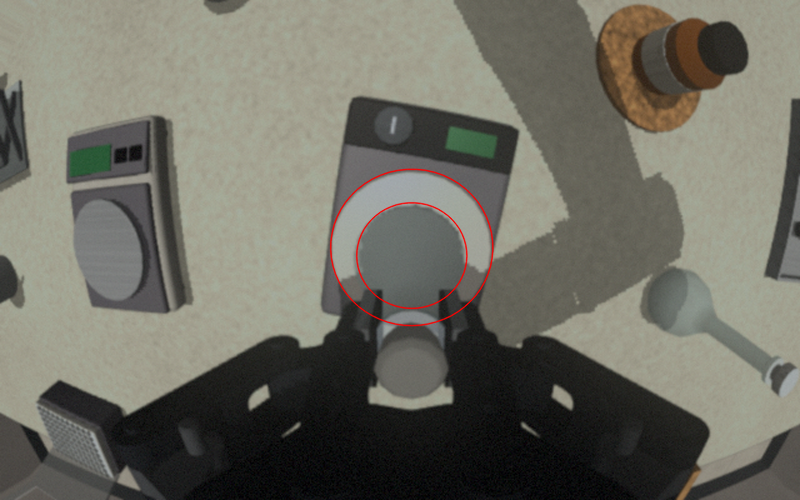

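View pics/s8o.png

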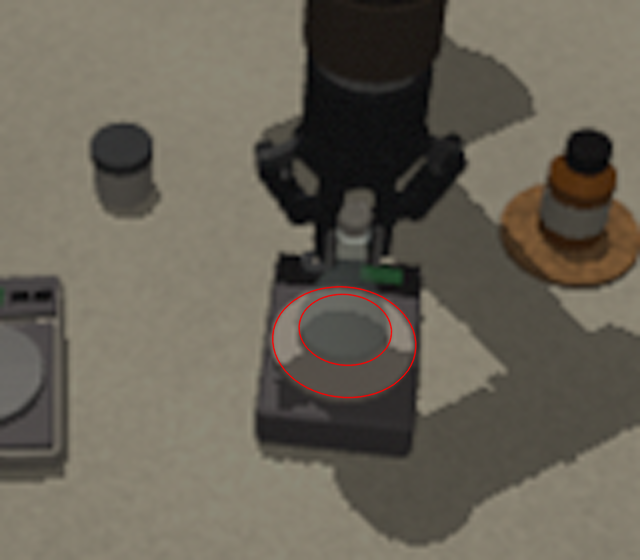

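>>> {"name": "jog_arm", "arguments": {"rows": [[[0,0,0.6],[0,0,0],1.2],[[0,0,0.3],[0,0,0],1.2],[[0,0,0.1],[0,0,0],1.2],[[0,0,0],[0,0,0],1.2]]}}

```text
clock: 19.73
position: [600.2, 126.9, 132.7]
ee_rot: [0.0, 1.0, -0.0, -0.0]
contact_force: [0.9, -0.1, -0.6]
gripper_width: 22.4
```

>>> {"name": "jog_arm", "arguments": {"rows": [[[0,0,0.1],[0,0,0],1.2],[[0,0,0.1],[0,0,0],1.2],[[0,0,0],[0,0,0],1.2]]}}

```text
clock: 20.1
position: [600.4, 126.9, 131.3]
ee_rot: [-0.0, 1.0, 0.0, 0.0]
contact_force: [0.0, -0.6, 1.5]
gripper_width: 22.3
```

>>> {"name": "jog_arm", "arguments": {"rows": [[[0,0,0.05],[0,0,0],1.2],[[0,0,0],[0,0,0],2.5],[[0,0,0],[0,0,0],3.2],[[0,0,0],[0,0,0],5],[[0,0,0],[0,0,0],7],[[0,0,0],[0,0,0],8.5],[[0,0,-2],[0,0,0],8.5],[[0,0,-4],[0,0,0],8.5],[[0,0,-4],[0,0,0],8.5],[[0,0,-2],[0,0,0],8.5]]}}

```text
clock: 21.35
position: [601.0, 127.2, 253.2]
ee_rot: [-0.0, 1.0, 0.001, 0.002]
contact_force: [0.1, -0.1, 0.0]
gripper_width: 84.8
```

```bash
python3 - <<'E'
from ov import *
go([475,-352,235])
m=eyes.camera_model('wrist');snap('wrist','w9.png')
overlay('wrist','w9.png','w9o.png',[(600,127,58,50),(600,127,58,32),(600,127,177,11.5)],m,None,1.25)
E
```

```text
clk 21.35 pos [601.  127.2 253.2] w 84.8
shift now-axes cm [ 12.61 -47.92   1.7 ] target axes cm [ 12.6  -47.92   1.82] turn deg [0.08 0.23 0.01]
```

View pics/w9o.png

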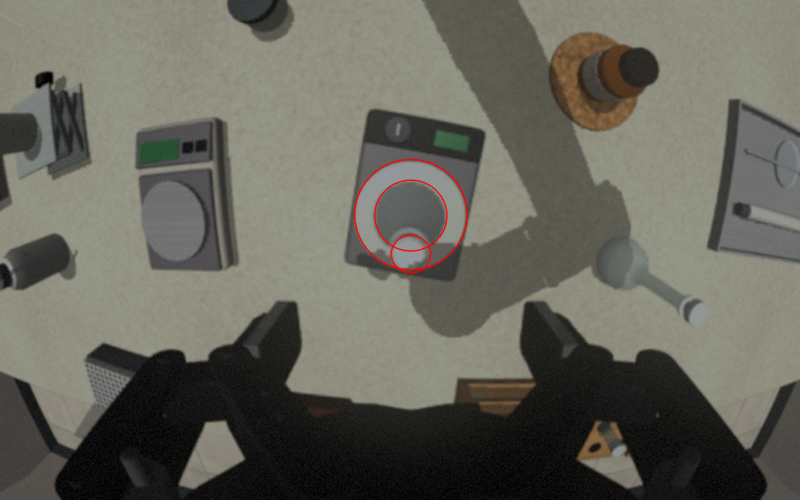

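Flask centred upright. Now to the beaker.

>>> {"name": "jog_arm", "arguments": {"rows": [[[0.6,-2.4,0],[0,0,0],8.5],[[1.3,-5,0],[0,0,0],8.5],[[1.3,-5,0],[0,0,0],8.5],[[1.3,-5,0],[0,0,0],8.5],[[1.3,-5,0],[0,0,0],8.5],[[1.3,-5,0],[0,0,0],8.5],[[1.3,-5,0],[0,0,0],8.5],[[1.4,-5,0],[0,0,0],8.5],[[1.4,-5,0],[0,0,0],8.5],[[1.4,-5.4,0],[0,0,0],8.5]]}}

```text
clock: 22.65
position: [471.9, -352.7, 248.8]
ee_rot: [0.0, 1.0, 0.001, -0.001]
contact_force: [-0.2, 0.6, 0.5]
gripper_width: 84.8
```

>>> {"name": "jog_arm", "arguments": {"rows": [[[0,0,4],[0,0,0],8.5],[[0,0,4],[0,0,0],8.5],[[0,0,0],[0,0,0],8.5]]}}

```text
clock: 23.02
position: [470.4, -350.4, 165.9]
ee_rot: [0.001, 1.0, 0.002, -0.005]
contact_force: [-0.0, -0.1, -0.2]
gripper_width: 85.1
```

```bash
python3 - <<'E'
from ov import *
go([475,-352,86])
m=eyes.camera_model('wrist');snap('wrist','w10.png')
overlay('wrist','w10.png','w10o.png',[(604,-126,45,44),(475,-352,62,24.5),(475,-352,130,26),(475,-349,62,50)],m,None,1.25)
E
```

```text
clk 23.02 pos [ 470.4 -350.4  165.9] w 85.1
shift now-axes cm [-0.54 -0.2   7.98] target axes cm [-0.46 -0.16  7.99] turn deg [ 0.26 -0.54 -0.1 ]
```

View pics/w10o.png

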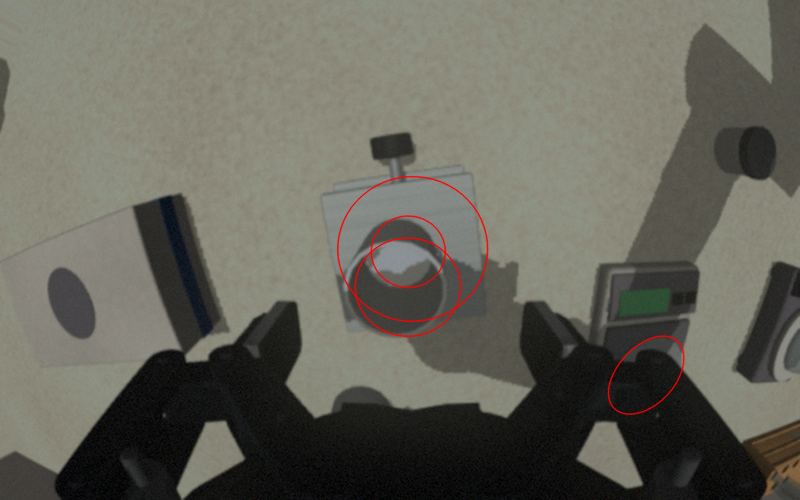

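```bash
python3 - <<'E'
from ov import *
go([475,-352,86])
m=eyes.camera_model('wrist');snap('wrist','w11.png');m2=eyes.camera_model('wrist');print(m['tvec']-m2['tvec'])
overlay('wrist','w11.png','w11o.png',[(604,-126,45,44),(475,-352,62,24.5),(475,-352,130,26),(475,-349,62,50)],m,None,1.25)
go([475,-352,86])
for p in [(322,195),(472,173),(487,315),(347,332)]: print(atz('wrist',np.array(p)/1.25,62,m))
E
```

```text
clk 23.07 pos [ 472.4 -351.2  168.8] w 84.7
shift now-axes cm [-0.29 -0.09  8.28] target axes cm [-0.26 -0.08  8.28] turn deg [ 0.07 -0.26 -0.03]
[-1.02029657  1.62046368  1.03438888]
clk 23.12 pos [ 473.8 -351.6  170.7] w 85.4
shift now-axes cm [-0.12 -0.03  8.47] target axes cm [-0.12 -0.04  8.47] turn deg [-0.04 -0.04  0.  ]
[ 439.4636066  -409.38917607   62.        ]
[ 425.52422633 -311.50152471   62.        ]
[ 525.39817455 -296.61597479   62.        ]
[ 538.73738275 -397.46949503   62.        ]
```

View pics/w11o.png

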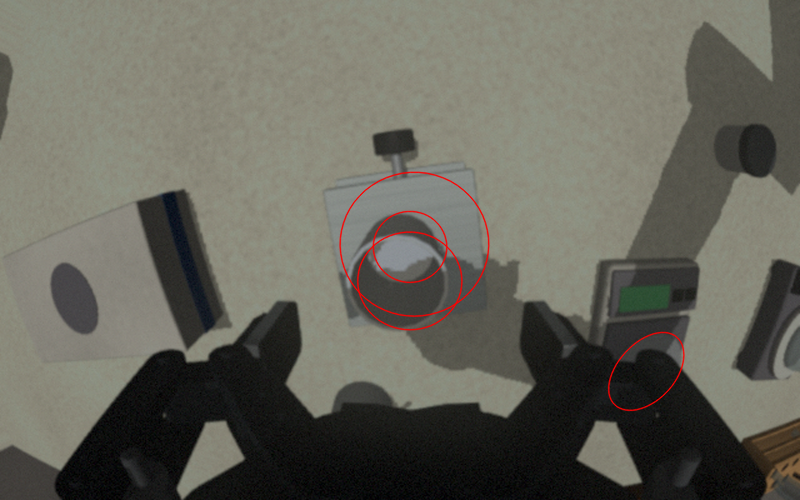

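```bash
python3 - <<'E'
from ov import *
eyes.get_image('wrist');eyes.get_image('wrist')
m=eyes.camera_model('wrist');snap('wrist','w12.png');m2=eyes.camera_model('wrist');print(m['tvec']-m2['tvec'])
overlay('wrist','w12.png','w12o.png',[(475,-352,62,24.5),(475,-352,130,26),(475,-349,62,50),(386,-23,52,25.5)],m,(200,120,640,320),1.8)
go([475,-352,86])
E
```

```text
[0.14472142 0.11840603 0.09296912]
clk 23.27 pos [ 475.  -351.5  172.3] w 85.0
shift now-axes cm [ 0.03 -0.04  8.63] target axes cm [ 0.   -0.05  8.63] turn deg [-0.1   0.18  0.03]
```

View pics/w12o.png

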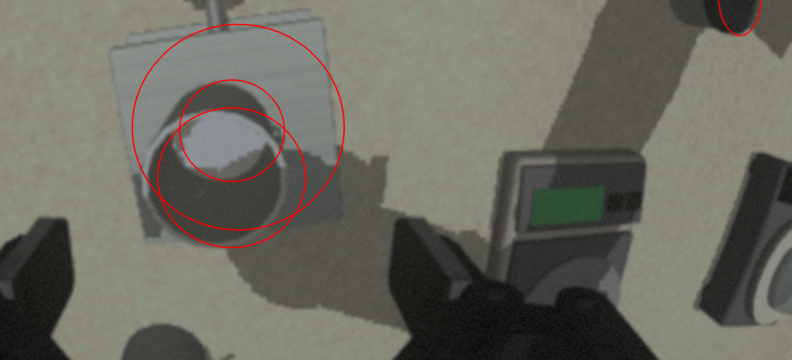

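```bash
python3 - <<'E'
from ov import *
m=eyes.camera_model('wrist');snap('wrist','w13.png')
im=cv2.imread('pics/w13.png');im=cv2.convertScaleAbs(im,alpha=1.6,beta=10);cv2.imwrite('pics/w13.png',im)
overlay('wrist','w13.png','w13o.png',[],m,(240,110,440,270),4)
overlay('wrist','w13.png','w13p.png',[(477,-355,62,24.5),(477,-355,130,26),(477,-352,62,50)],m,(240,110,440,270),4)
E
```

```text
(no output)
```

View pics/w13o.png

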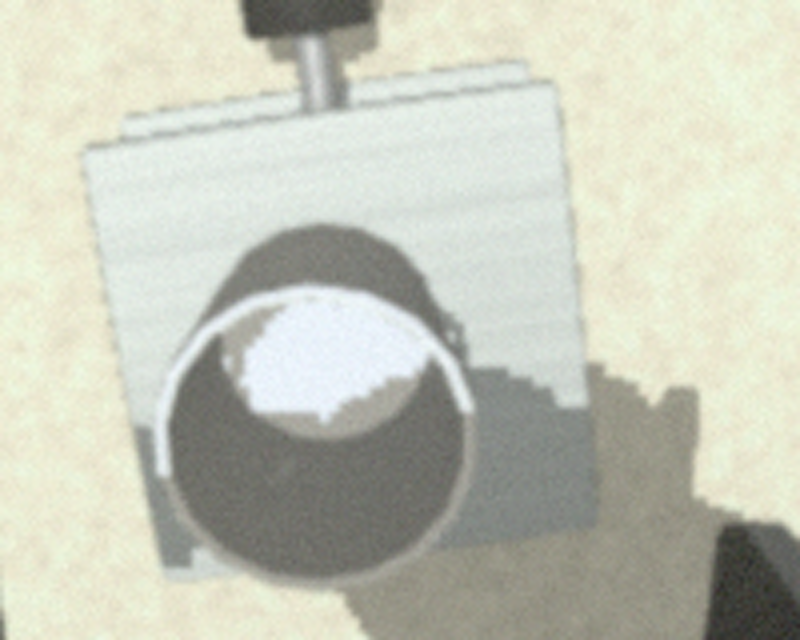

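View pics/w13p.png

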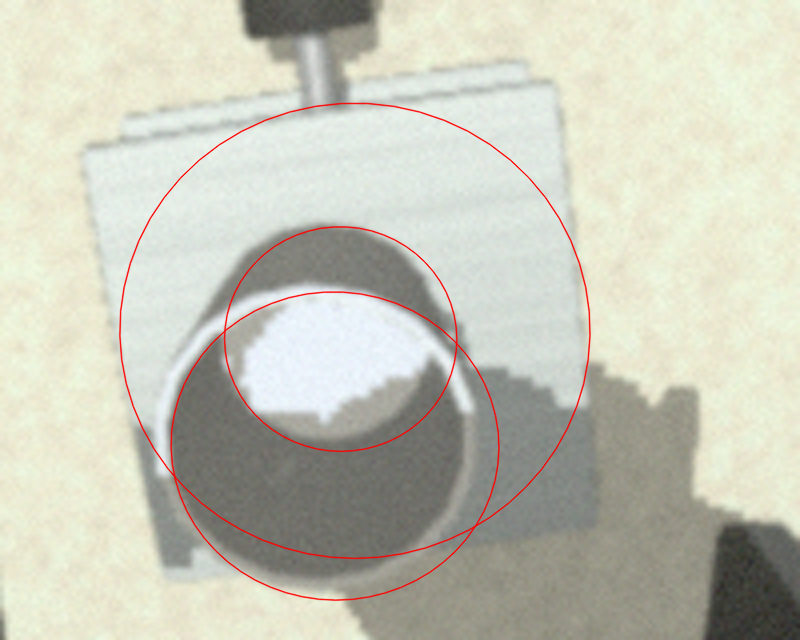

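>>> {"name": "jog_arm", "arguments": {"rows": [[[-0.1,-0.45,0],[0,0,0],8.5],[[0,0,2],[0,0,0],8.5],[[0,0,3],[0,0,0],8.5],[[0,0,2],[0,0,0],8.5],[[0,0,1.5],[0,0,0],8.5],[[0,0,0],[0,0,0],8.5],[[0,0,0],[0,0,0],7],[[0,0,0],[0,0,0],6],[[0,0,0],[0,0,0],5.5],[[0,0,0],[0,0,0],5.2]]}}

```text
clock: 24.58
position: [475.5, -355.8, 85.9]
ee_rot: [-0.0, 1.0, -0.0, 0.001]
contact_force: [0.2, -0.4, 0.9]
gripper_width: 51.8
```

>>> {"name": "jog_arm", "arguments": {"rows": [[[0,0,0],[0,0,0],5.0],[[0,0,0],[0,0,0],4.7],[[0,0,0],[0,0,0],4.4],[[0,0,0],[0,0,0],4.4]]}}

```text
clock: 25.08
position: [475.7, -356.0, 86.3]
ee_rot: [-0.0, 1.0, -0.001, 0.001]
contact_force: [-1.1, 0.3, 5.2]
gripper_width: 50.7
```

```bash
python3 - <<'E'
from ov import *
go([476,-356,86])
m=eyes.camera_model('wrist');snap('wrist','w14.png')
E
```

```text
clk 25.07 pos [ 475.7 -356.    86.3] w 50.7
shift now-axes cm [-0.03 -0.    0.03] target axes cm [-0.03 -0.    0.03] turn deg [-0.06  0.08  0.01]
```

View pics/w14.png

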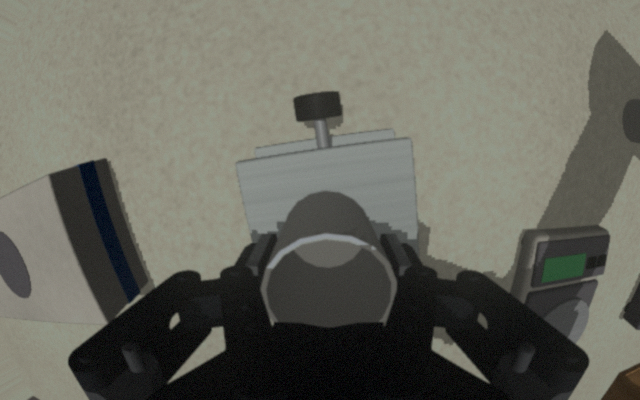

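>>> {"name": "jog_arm", "arguments": {"rows": [[[0,0,-0.5],[0,0,0],4.4],[[0,0,-1],[0,0,0],4.4],[[0,0,-2.5],[0,0,0],4.4],[[0,0,-3],[0,0,0],4.4],[[0,0,-2],[0,0,0],4.4],[[0,0,-0.5],[0,0,0],4.4],[[0,0,0],[0,0,0],4.4]]}}

```text
clock: 26.0
position: [474.9, -355.3, 180.0]
ee_rot: [0.0, 1.0, 0.0, -0.0]
contact_force: [0.1, 0.6, -0.2]
gripper_width: 50.3
```

```bash
python3 - <<'E'
from ov import *
go([604,-126,130])
m=eyes.camera_model('wrist');snap('wrist','w15.png');print(m['tvec'])
overlay('wrist','w15.png','w15o.png',[],m,None,1.25)
E
```

```text
clk 26.00 pos [ 474.9 -355.3  180. ] w 50.3
shift now-axes cm [-12.91  22.93   5.01] target axes cm [-12.91  22.93   5.  ] turn deg [ 0.03 -0.02 -0.02]
[ 355.05173042 -479.80197042  204.33984985]
```

View pics/w15o.png

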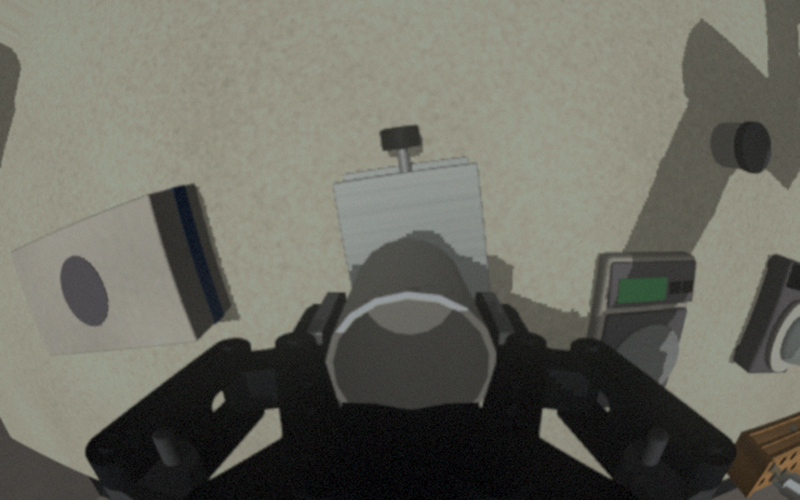

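>>> {"name": "jog_arm", "arguments": {"rows": [[[-0.8,1.4,0],[0,0,0],4.4],[[-1.8,3.2,0],[0,0,0],4.4],[[-2.2,3.9,0],[0,0,0],4.4],[[-2.2,3.9,0],[0,0,0],4.4],[[-2.2,3.9,0],[0,0,0],4.4],[[-1.8,3.2,0],[0,0,0],4.4],[[-1.1,2,0],[0,0,0],4.4],[[-0.6,1.0,1],[0,0,0],4.4],[[-0.2,0.4,2],[0,0,0],4.4],[[0,0,1],[0,0,0],4.4]]}}

```text
clock: 27.3
position: [603.0, -126.8, 138.3]
ee_rot: [0.0, 1.0, 0.0, -0.002]
contact_force: [0.3, -0.3, -0.6]
gripper_width: 50.3
```

>>> {"name": "jog_arm", "arguments": {"rows": [[[0,0,2],[0,0,0],4.4],[[0,0,2],[0,0,0],4.4],[[0,0,1],[0,0,0],4.4],[[0,0,0],[0,0,0],4.4],[[0,0,0],[0,0,0],4.4]]}}

```text
clock: 27.92
position: [604.7, -126.8, 91.2]
ee_rot: [0.0, 1.0, -0.0, 0.001]
contact_force: [0.2, -0.1, -0.4]
gripper_width: 50.6
```

```bash
python3 - <<'E'
from ov import *
go([604,-126,69.3])
m=eyes.camera_model('wrist');snap('wrist','w16.png')
s=arm.read_state();p=s['position'];z=p[2]-24.3
overlay('wrist','w16.png','w16o.png',[(604,-126,45,44),(p[0],p[1],z,24.5),(p[0],p[1],z+68,26)],m,(160,100,480,380),2)
snap('scene','s16.png')
overlay('scene','s16.png','s16o.png',[(604,-126,45,44),(p[0],p[1],z,24.5)],None,(200,140,360,280),4)
E
```

```text
clk 27.93 pos [ 604.7 -126.8   91.2] w 50.6
shift now-axes cm [0.08 0.09 2.19] target axes cm [0.07 0.08 2.19] turn deg [-0.01  0.09 -0.01]
```

View pics/w16o.png

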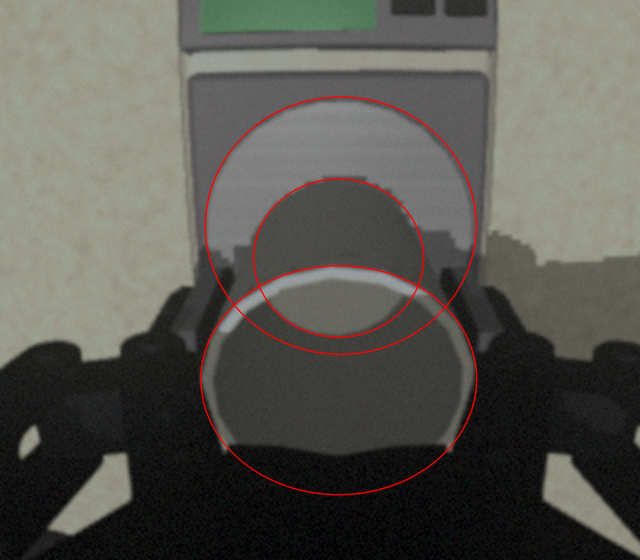

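View pics/s16o.png

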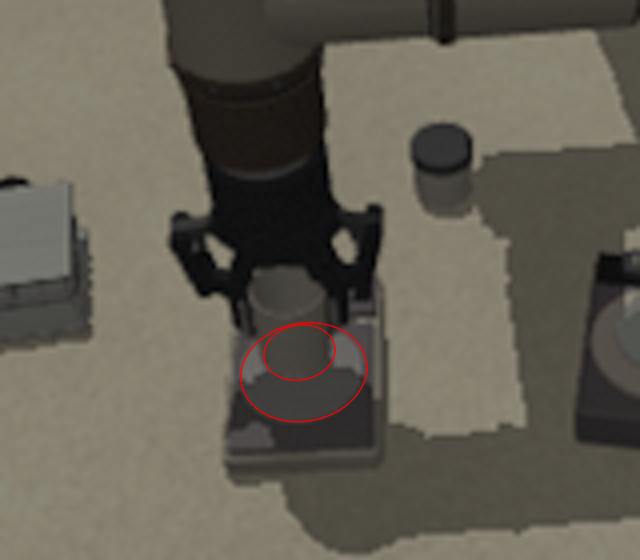

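>>> {"name": "jog_arm", "arguments": {"rows": [[[0,0,0.8],[0,0,0],4.4],[[0.1,0,0.7],[0,0,0],4.4],[[0,0,0.3],[0,0,0],4.4],[[0,0,0.1],[0,0,0],4.4],[[0,0,0.1],[0,0,0],4.4],[[0,0,0],[0,0,0],4.4]]}}

```text
clock: 28.78
position: [603.2, -126.6, 70.4]
ee_rot: [0.0, 1.0, -0.0, 0.0]
contact_force: [-0.4, 0.5, -1.4]
gripper_width: 50.3
```

>>> {"name": "jog_arm", "arguments": {"rows": [[[0,0,0.1],[0,0,0],4.4],[[0,0,0.1],[0,0,0],4.4],[[0,0,0],[0,0,0],4.4]]}}

```text
clock: 29.15
position: [603.5, -126.6, 69.3]
ee_rot: [-0.0, 1.0, -0.0, 0.0]
contact_force: [-1.2, 0.1, 6.4]
gripper_width: 50.9
```

Contact; release and rise.

>>> {"name": "jog_arm", "arguments": {"rows": [[[0,0,0],[0,0,0],5.4],[[0,0,0],[0,0,0],6.0],[[0,0,0],[0,0,0],7.5],[[0,0,0],[0,0,0],8.5],[[0,0,0],[0,0,0],8.5],[[0,0,-2.5],[0,0,0],8.5],[[0,0,-4],[0,0,0],8.5],[[0,0,-5],[0,0,0],8.5],[[0,0,-4],[0,0,0],8.5],[[0,0,-1.5],[0,0,0],8.5]]}}

```text
clock: 30.4
position: [604.2, -126.6, 241.5]
ee_rot: [-0.0, 1.0, -0.0, 0.003]
contact_force: [-0.2, 0.1, 0.4]
gripper_width: 85.4
```

```bash
python3 - <<'E'
from ov import *
for i in range(4): eyes.get_image('top')
go([458,326,240])
m=eyes.camera_model('wrist');snap('wrist','w17.png')
overlay('wrist','w17.png','w17o.png',[(604,-126,45,44),(604,-126.5,45,24.5),(604,-126.5,113,26)],m,None,1.25)
E
```

```text
clk 30.60 pos [ 602.3 -126.3  236.7] w 85.1
shift now-axes cm [14.45 45.23 -0.26] target axes cm [14.43 45.23 -0.33] turn deg [ 0.04 -0.15 -0.02]
```

View pics/w17o.png

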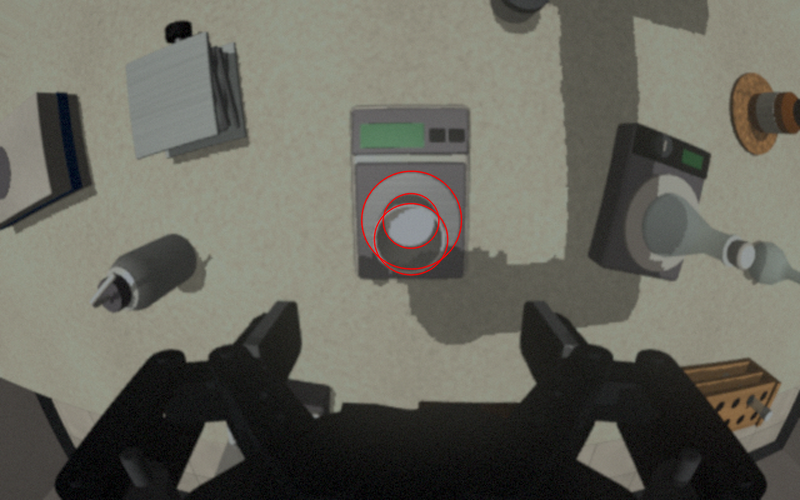

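>>> {"name": "jog_arm", "arguments": {"rows": [[[0.8,2.5,0],[0,0,0],8.5],[[1.6,5,0],[0,0,0],8.5],[[1.6,5,0],[0,0,0],8.5],[[1.6,5,0],[0,0,0],8.5],[[1.6,5,0],[0,0,0],8.5],[[1.6,5,0],[0,0,0],8.5],[[1.6,5,0],[0,0,0],8.5],[[1.6,5,0],[0,0,0],8.5],[[1.6,5,0],[0,0,0],8.5],[[0.8,2.7,0],[0,0,0],8.5]]}}

```text
clock: 31.9
position: [457.6, 327.1, 236.2]
ee_rot: [-0.001, 1.0, -0.001, -0.001]
contact_force: [1.0, -1.0, -0.9]
gripper_width: 85.1
```

>>> {"name": "jog_arm", "arguments": {"rows": [[[0,0,4],[0,0,0],8.5],[[0,0,4],[0,0,0],8.5],[[0,0,2],[0,0,0],8.5],[[0,0,0],[0,0,0],8.5],[[0,0,0],[0,0,0],8.5],[[0,0,0],[0,0,0],8.5]]}}

```text
clock: 32.65
position: [459.7, 325.9, 139.3]
ee_rot: [0.0, 1.0, 0.001, 0.001]
contact_force: [0.2, 0.3, 0.1]
gripper_width: 85.1
```

```bash
python3 - <<'E'
from ov import *
go([458,326,34])
m=eyes.camera_model('wrist');snap('wrist','w18.png')
overlay('wrist','w18.png','w18o.png',[(458,326,8,55),(458,326,8,26),(458,326,101,17.5)],m,None,1.25)
E
```

```text
clk 32.65 pos [459.7 325.9 139.3] w 85.1
shift now-axes cm [ 0.18 -0.   10.53] target axes cm [1.700e-01 1.000e-02 1.053e+01] turn deg [ 0.08  0.08 -0.  ]
```

View pics/w18o.png

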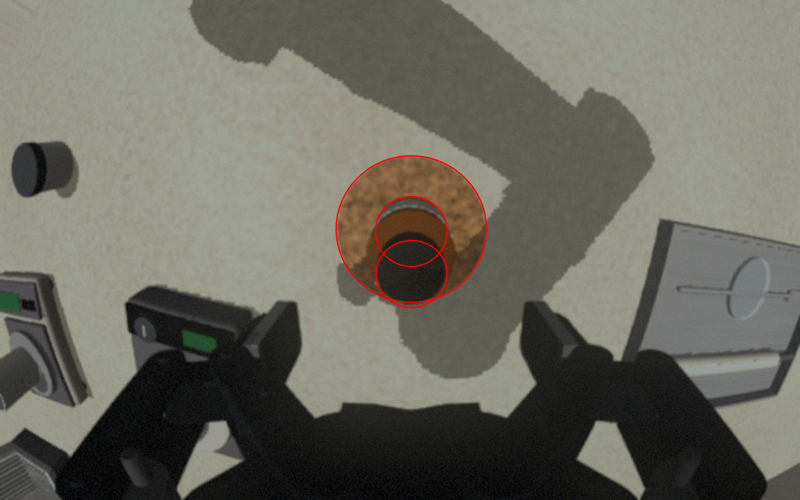

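>>> {"name": "jog_arm", "arguments": {"rows": [[[0.3,0,2],[0,0,0],8.5],[[0,0,3],[0,0,0],8.5],[[0,0,3],[0,0,0],8.5],[[0,0,2],[0,0,0],8.5],[[0,0,0.4],[0,0,0],8.5],[[0,0,0],[0,0,0],7],[[0,0,0],[0,0,0],5.6],[[0,0,0],[0,0,0],5],[[0,0,0],[0,0,0],4.5],[[0,0,0],[0,0,0],4]]}}

```text
clock: 33.95
position: [456.9, 326.2, 35.9]
ee_rot: [-0.0, 1.0, 0.001, 0.001]
contact_force: [-0.8, 0.3, 5.4]
gripper_width: 50.4
```

>>> {"name": "jog_arm", "arguments": {"rows": [[[0,0,0],[0,0,0],4.0],[[0,0,0],[0,0,0],4.0],[[0,0,0],[0,0,0],4.0]]}}

```text
clock: 34.33
position: [456.8, 326.1, 35.9]
ee_rot: [-0.0, 1.0, 0.001, 0.001]
contact_force: [-1.1, 1.0, 6.4]
gripper_width: 50.5
```

>>> {"name": "jog_arm", "arguments": {"rows": [[[0,0,-0.5],[0,0,0],4.0],[[0,0,-1.5],[0,0,0],4.0],[[0,0,-3],[0,0,0],4.0],[[0,0,-3],[0,0,0],4.0],[[0,0,-3],[0,0,0],4.0],[[0,0,-2.5],[0,0,0],4.0],[[0,0,-1],[0,0,0],4.0],[[0,0,-0.3],[0,0,0],4.0],[[0,0,0],[0,0,0],4.0]]}}

```text
clock: 35.45
position: [455.7, 325.1, 181.5]
ee_rot: [0.0, 1.0, -0.001, -0.001]
contact_force: [0.1, -1.0, -1.9]
gripper_width: 50.8
```

>>> {"name": "jog_arm", "arguments": {"rows": [[[0,-1.5,0],[0,0,0],4.0],[[0,-3,0],[0,0,0],4.0],[[-0.1,-4,0],[0,0,0],4.0],[[-0.1,-4.5,0],[0,0,0],4.0],[[-0.1,-4.5,0],[0,0,0],4.0],[[-0.1,-4.5,0],[0,0,0],4.0],[[-0.1,-4.5,0],[0,0,0],4.0],[[-0.1,-4.5,0],[0,0,0],4.0],[[-0.1,-4.5,0],[0,0,0],4.0],[[-0.1,-4.5,0],[0,0,0],4.0]]}}

```text
clock: 36.7
position: [463.0, -76.6, 181.8]
ee_rot: [0.0, 1.0, -0.0, -0.001]
contact_force: [-0.1, -0.0, -1.6]
gripper_width: 50.7
```

>>> {"name": "jog_arm", "arguments": {"rows": [[[-0.2,-4.5,0],[0,0,0],4.0],[[-0.2,-4.5,0],[0,0,0],4.0],[[-0.2,-4.5,0],[0,0,0],4.0],[[-0.2,-4.5,0],[0,0,0],4.0],[[-0.2,-4,0],[0,0,0],4.0],[[-0.1,-3,0],[0,0,0],4.0],[[0,-2,0],[0,0,0],4.0],[[0,-0.8,0],[0,0,0],4.0],[[0,0,0],[0,0,0],4.0],[[0,0,0],[0,0,0],4.0]]}}

```text
clock: 37.95
position: [475.1, -351.7, 182.4]
ee_rot: [-0.0, 1.0, 0.0, -0.0]
contact_force: [-0.4, -0.6, -1.5]
gripper_width: 50.6
```

```bash
python3 - <<'E'
from ov import *
go([476.5,-351,120])
m=eyes.camera_model('wrist');snap('wrist','w19.png')
overlay('wrist','w19.png','w19o.png',[],m,None,1.25)
E
```

```text
clk 37.95 pos [ 475.1 -351.7  182.4] w 50.6
shift now-axes cm [-0.14  0.06  6.24] target axes cm [-0.14  0.07  6.24] turn deg [ 0.02 -0.    0.05]
```

View pics/w19o.png

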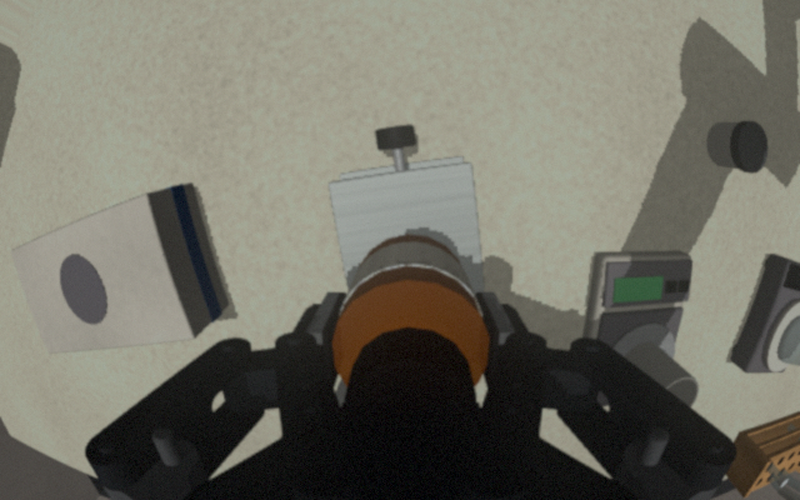

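```bash
python3 - <<'E'
from ov import *
m=eyes.camera_model('wrist')
A=atz('wrist',np.array([330,183])/1.25,62,m);B=atz('wrist',np.array([472,163])/1.25,62,m)
e=(B-A)[:2];L=np.hypot(*e);n=np.array([e[1],-e[0]])/L
if n[0]<0:n=-n
print(A,B,L,(A+B)[:2]/2+50*n,np.degrees(np.arctan2(e[0],e[1])))
snap('top','t19.png')
def sq(im,c,cam,cx,cy,psi,crop,f,m=None):
    a=psi+np.pi/4+np.arange(5)*np.pi/2
    P=np.c_[cx+70.71*np.cos(a),cy+70.71*np.sin(a),0*a+62]
    p=(proj(cam,P,m)-crop[:2]+.5)*f-.5
    cv2.polylines(im,[np.round(p*8).astype(int)],False,(0,0,255),1,cv2.LINE_AA,3)
psi=np.radians(-8)
im=cv2.imread('pics/w19.png')[100:260,220:420];im=cv2.resize(im,None,fx=4,fy=4,interpolation=2)
sq(im,0,'wrist',477,-351,psi,(220,100),4,m);cv2.imwrite('pics/w19q.png',im)
im=cv2.imread('pics/s0.png')[160:240,160:240];im=cv2.resize(im,None,fx=6,fy=6,interpolation=2)
sq(im,0,'scene',477,-351,psi,(160,160),6);
im2=cv2.imread('pics/t0.png')[180:260,400:480];im2=cv2.resize(im2,None,fx=6,fy=6,interpolation=2)
sq(im2,0,'top',477,-351,psi,(400,180),6);cv2.imwrite('pics/st19q.png',np.hstack([im,im2])[:,:800] if 0 else cv2.resize(np.hstack([im,im2]),(800,400)))
E
```

```text
[ 436.38632273 -407.17551382   62.        ] [ 422.89101241 -310.12050596   62.        ] 97.98876441683446 [ 479.16220654 -351.76185799] -7.916109608680276
```

View pics/w19q.png

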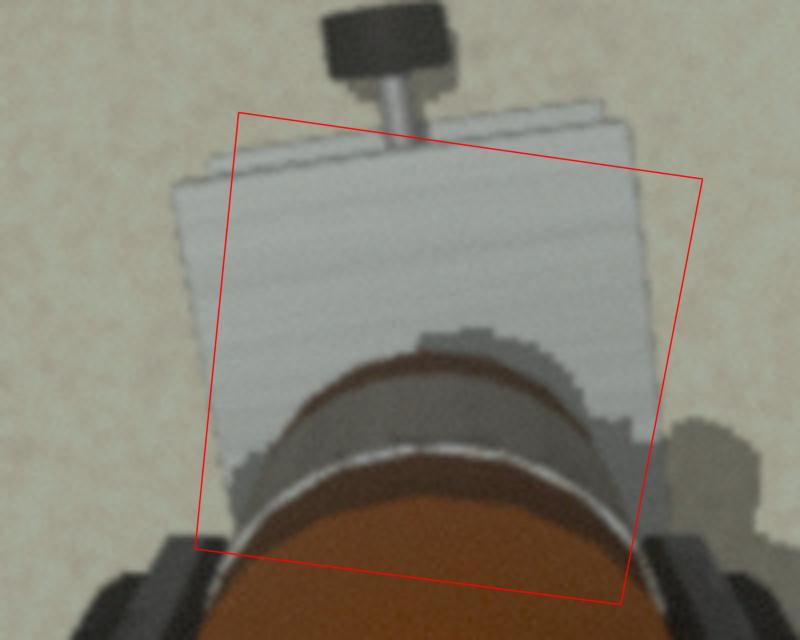

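View pics/st19q.png

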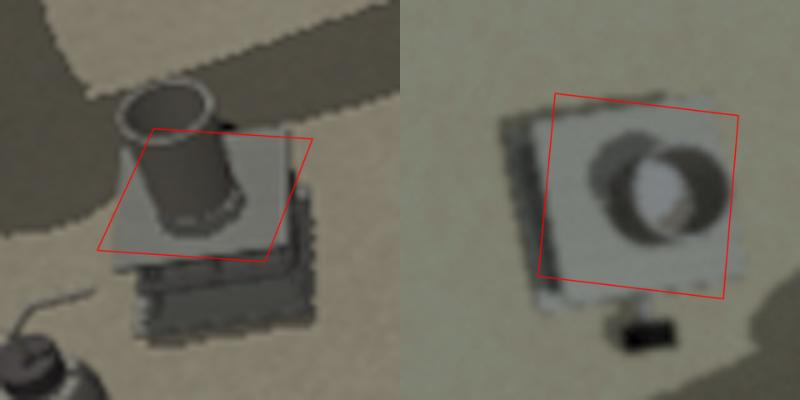

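```bash
python3 - <<'E'
from ov import *
m=eyes.camera_model('wrist')
def sq(im,cam,cx,cy,psi,crop,f,m=None):
    a=psi+np.pi/4+np.arange(5)*np.pi/2
    P=np.c_[cx+70.71*np.cos(a),cy+70.71*np.sin(a),0*a+62]
    p=(proj(cam,P,m)-crop[:2]+.5)*f-.5
    cv2.polylines(im,[np.round(p*8).astype(int)],False,(0,0,255),1,cv2.LINE_AA,3)
psi=np.radians(8)
im=cv2.imread('pics/w19.png')[100:260,220:420];im=cv2.resize(im,None,fx=4,fy=4,interpolation=2)
sq(im,'wrist',477,-351,psi,(220,100),4,m);cv2.imwrite('pics/w19q.png',im)
im=cv2.imread('pics/s0.png')[160:240,160:240];im=cv2.resize(im,None,fx=6,fy=6,interpolation=2)
sq(im,'scene',477,-351,psi,(160,160),6);
im2=cv2.imread('pics/t0.png')[180:260,400:480];im2=cv2.resize(im2,None,fx=6,fy=6,interpolation=2)
sq(im2,'top',477,-351,psi,(400,180),6);cv2.imwrite('pics/st19q.png',cv2.resize(np.hstack([im,im2]),(800,400)))
E
```

```text
(no output)
```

View pics/w19q.png

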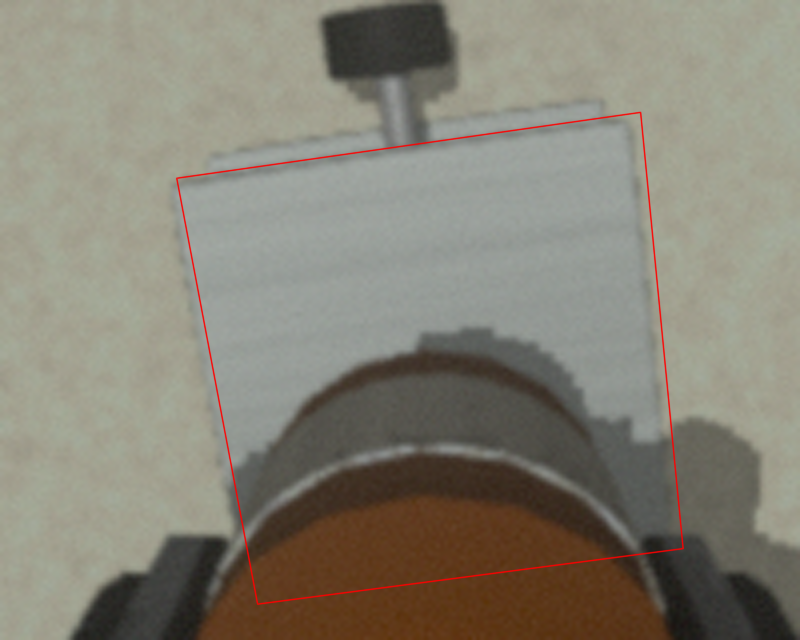

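View pics/st19q.png

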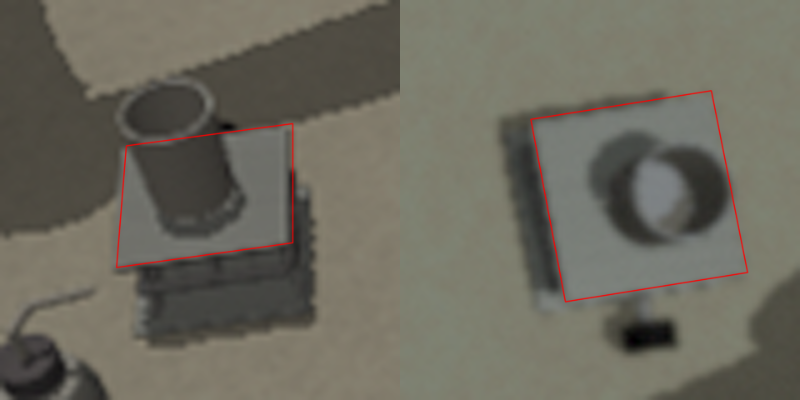

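>>> {"name": "jog_arm", "arguments": {"rows": [[[-0.25,0,1],[0,0,0],4.0],[[0,0,2.5],[0,0,0],4.0],[[0,0,2.5],[0,0,0],4.0],[[0,0,1.5],[0,0,0],4.0],[[0,0,0.7],[0,0,0],4.0],[[0,0,0],[0,0,0],4.0],[[0,0,0],[0,0,0],4.0]]}}

```text
clock: 38.92
position: [478.3, -352.9, 101.2]
ee_rot: [-0.0, 1.0, -0.0, 0.001]
contact_force: [0.1, -0.6, -1.3]
gripper_width: 50.5
```

```bash
python3 - <<'E'
from ov import *
go([477.5,-351.5,89.9])
snap('scene','s20.png')
z=arm.read_state()['position'][2]-27.9
overlay('scene','s20.png','s20o.png',[(477,-351.5,z,26)],None,(140,130,260,240),5)
E
```

```text
clk 38.92 pos [ 478.3 -352.9  101.2] w 50.5
shift now-axes cm [0.08 0.14 1.13] target axes cm [0.08 0.14 1.13] turn deg [-0.05  0.1   0.01]
```

View pics/s20o.png

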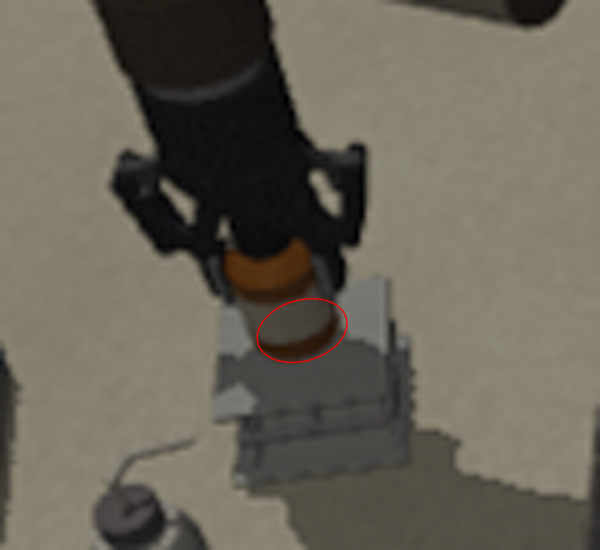

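>>> {"name": "jog_arm", "arguments": {"rows": [[[0.05,0.15,0.5],[0,0,0],4.0],[[0,0,0.3],[0,0,0],4.0],[[0,0,0.1],[0,0,0],4.0],[[0,0,0],[0,0,0],4.0]]}}

```text
clock: 39.48
position: [477.1, -351.1, 91.2]
ee_rot: [0.0, 1.0, 0.0, -0.0]
contact_force: [-0.3, -0.3, -1.4]
gripper_width: 50.5
```

>>> {"name": "jog_arm", "arguments": {"rows": [[[0,0,0.1],[0,0,0],4.0],[[0,0,0],[0,0,0],4.0]]}}

```text
clock: 39.72
position: [477.1, -351.1, 90.3]
ee_rot: [0.0, 1.0, 0.0, -0.0]
contact_force: [0.6, -0.8, -1.9]
gripper_width: 50.7
```

>>> {"name": "jog_arm", "arguments": {"rows": [[[0,0,0.1],[0,0,0],4.0],[[0,0,0],[0,0,0],4.0]]}}

```text
clock: 39.98
position: [477.3, -351.2, 90.0]
ee_rot: [-0.0, 1.0, -0.0, 0.0]
contact_force: [-1.7, 1.9, 2.9]
gripper_width: 50.6
```

>>> {"name": "jog_arm", "arguments": {"rows": [[[0,0,0.1],[0,0,0],4.0],[[0,0,0],[0,0,0],4.0]]}}

```text
clock: 40.22
position: [477.3, -351.2, 89.9]
ee_rot: [-0.0, 1.0, -0.0, 0.0]
contact_force: [-2.3, 2.3, 8.0]
gripper_width: 50.6
```

Seated. Release and rise.

>>> {"name": "jog_arm", "arguments": {"rows": [[[0,0,0],[0,0,0],5.4],[[0,0,0],[0,0,0],6.0],[[0,0,0],[0,0,0],7.5],[[0,0,0],[0,0,0],8.5],[[0,0,0],[0,0,0],8.5],[[0,0,-2.5],[0,0,0],8.5],[[0,0,-4],[0,0,0],8.5],[[0,0,-5],[0,0,0],8.5],[[0,0,-4],[0,0,0],8.5],[[0,0,-1.5],[0,0,0],8.5]]}}

```text
clock: 41.48
position: [478.0, -351.5, 261.3]
ee_rot: [-0.0, 1.0, -0.001, 0.002]
contact_force: [-0.1, 0.6, -0.5]
gripper_width: 84.9
```

>>> {"name": "jog_arm", "arguments": {"rows": [[[2,0,0],[0,0,0],8.5],[[3,0,0],[0,0,0],8.5],[[1,0,0],[0,0,0],8.5],[[0,0,0],[0,0,0],8.5],[[0,0,0],[0,0,0],8.5],[[0,0,0],[0,0,0],8.5]]}}

```text
clock: 42.22
position: [417.8, -351.0, 257.9]
ee_rot: [-0.0, 1.0, 0.0, -0.0]
contact_force: [0.9, 0.0, 0.0]
gripper_width: 85.1
```

```bash
python3 - <<'E'
from ov import *
s=arm.read_state();print(s['position'],s['contact_force'])
m=eyes.camera_model('wrist');snap('wrist','w21.png');snap('top','t21.png');snap('scene','s21.png')
J=[(477,-351,62,50),(477,-351,62,26),(477,-351,155,17.5)]
overlay('wrist','w21.png','w21o.png',J,m,None,1.25)
I=J+[(604,-126,45,44),(604,-126,45,24.5),(604,-126,113,26),(600,127,58,50),(600,127,58,32),(600,127,177,11.5)]
overlay('scene','s21.png','s21o.png',I,None,(160,150,480,290),2.5)
overlay('top','t21.png','t21o.png',I,None,(170,130,490,270),2.5)
E
```

```text
[ 417.80912709 -351.04038304  257.94270175] [0.9069526  0.04584685 0.03438346]
```

View pics/w21o.png

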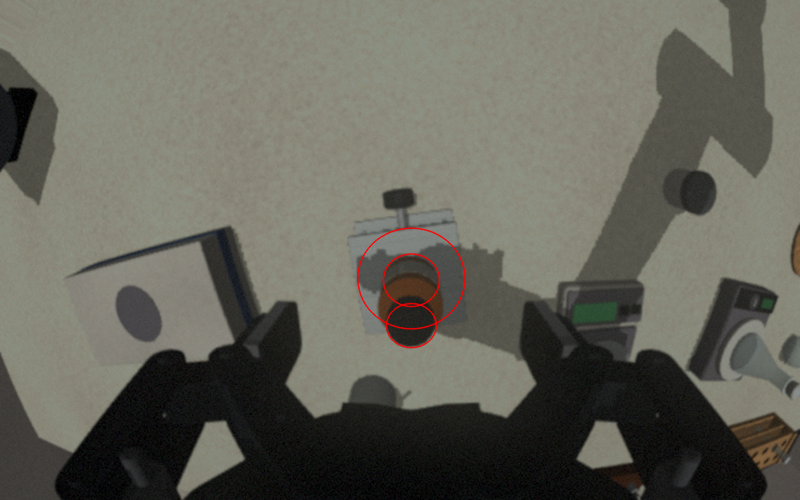

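View pics/s21o.png

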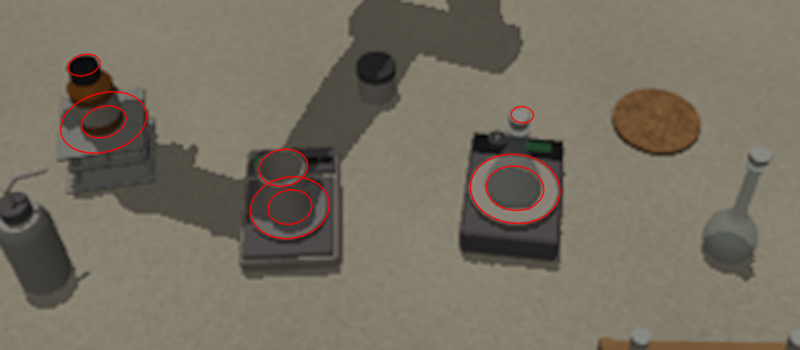

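View pics/t21o.png

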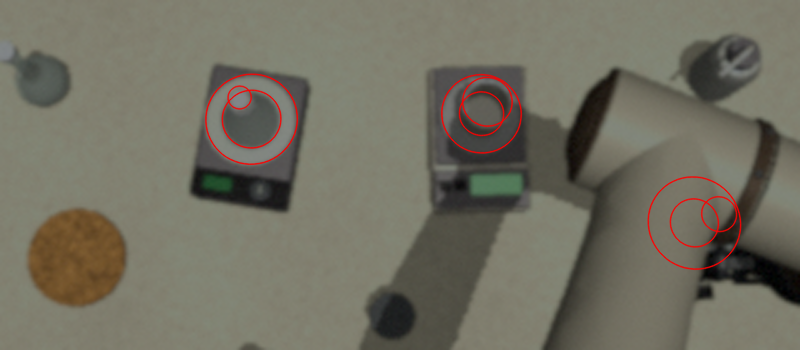

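```bash
python3 - <<'E'
from bench import arm
print(arm.job_done())
E
```

```text
the job is handed in; nothing more can be done
None
```

All three vessels stand upright and released on their new plates. I handed the job in at about 42 s of the 128 s allowed.

**What I did:** I parked the amber bottle on the cork mat. Then I moved the stoppered flask from the balance to the stirrer, the beaker from the jack to the balance, and the bottle from the mat to the jack.

**Last checks:**
- **Flask and beaker:** in the final top and scene pictures, both sit centred on their plates to within about 2 mm, and the mat is empty.
- **Bottle:** the cameras disagree slightly. The scene camera shows it centred on the jack, but the wrist camera puts it about 3 mm towards +y. The arm hid it from the top camera, so I could not settle which is right.
- **Bystanders:** the volumetric flask, wash bottle and jar are where they started.
- **Forces and clearance:** no wrist force I read went above about 8 N. The gripper is open and well clear of everything.

My first grip on the flask came out about 6 mm too high, so I opened the fingers and gripped again lower before lifting.

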